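# Lay the spice jar in the spice drawer

### The job

Put away the spice jar with the yellow cap: take it out of the wooden tray and lay it on its side in the empty middle groove of the open spice drawer, base down against the stop at the front and cap towards the back like the jars beside it, setting it down rather than dropping it. Then, once it lies there by itself, push the drawer fully shut. Leave the other two containers standing in the tray.

Things in the scene. Friction and masses are not known exactly. Their poses are not given: they have to be found in the camera images.
- yellow_jar: The spice jar to put away: clear round jar with a yellow screw cap, 43 mm diameter (cap and body alike), 100 mm tall, 0.11 kg. Origin at the centre of its underside, z along its axis towards the cap. It stands in the tray; its yaw is of no matter.
- dark_jar: Spice jar with a dark brown cap, 41 mm diameter, 104 mm tall, standing in the tray; stays there. Origin at the centre of its underside, z up.
- salt_shaker: Glass salt shaker with a grey domed top, 44 mm diameter, 90 mm tall, standing in the tray; stays there. Origin at the centre of its underside, z up.
- tray: Fixed low dark wooden tray, 94 (x) x 240 (y) x 24 (z) mm, walls and floor 6 mm. The three containers stand in a row along its y, 76 mm apart, in any order. Origin at the centre of its underside; x points away from the robot.
- unit: Fixed light wooden countertop case of the spice drawer, 178 (x) x 246 (y) x 123 (z) mm. Origin at the centre of its underside; its open face is at x = -89 mm, and the drawer slides out of it along -x, towards the robot.
- drawer (a joint): How far the drawer is open, in m: 0 is shut with its front against the case, 0.16 is fully out.
- drawer_handle (a point): Middle of the drawer's dark steel bar handle, which runs along the case's y, 96 mm long and 9 mm thick, 85 mm above the worktop and 20 mm before the drawer's front panel. The panel is 12 mm thick, 244 mm wide and its top edge is 119 mm above the worktop.
- insert: Sloped wooden insert in the drawer, moving with it: three V grooves, 70 mm apart, the middle one empty. Origin: where the centre of the jar's underside is when the jar lies in the middle groove, base touching the stop. z points up the groove (to the back, as the laid jar's cap does, 25 degrees above level), y across the grooves, -x out of the groove (upwards).
- groove_bottom (a point): Point on the bottom line of the middle V groove, 50 mm from the stop; 24 mm under the axis of a seated jar. The flat ridges beside the groove start 18 mm to either side and are 8 mm higher. The stop at the front is 18 mm high. The outer grooves hold jars of 40 and 46 mm diameter (part of the drawer), axes 70 mm to either side. The front panel's inner face is 20 mm before the stop.
Mind the look-alikes: they are no part of the job. Leave any green or red look-alike of the yellow_jar alone.

How it is judged:
By the outcome, as a careful person would: the job done as asked, in the order asked, and still so for the second after the job is handed in, with the robot touching nothing.
It also fails if it takes over 54 s, if anything falls off the work surface, if the arm or the gripper's body presses on something with over 40 N, if the wrist force passes 120 N, or if a joint passes its speed limit or range.

### The arm

A 7-joint arm with a two-finger parallel gripper is mounted at the origin on a cart in front of the work surface, level with it; the furniture and walls round the work are solid. World frame = base frame: x ahead of the robot, y to its left, z up, the work surface at z = 0. Lengths are in m, angles in degrees, forces in N, time in s.
With the tool pointing down it reaches from about 0.425 to 0.95 m from the base axis. Payload 16.7 kg.
Tool frame: the origin (TCP) lies between the finger pads; the fingertips stand 19 mm ahead of it and the grasp point (between the pads) is the TCP; z points along the fingers, y is the line along which they close (so a half turn about z gives the same grasp; the last joint's range is limited). The gripper opens to 94 mm and grips with 3 to 60 N. Pads are 16 mm wide; open, the fingers measure 119 mm over their backs; the gripper's body (75 mm by 177 mm) begins 78 mm behind the grasp point.
Start: joints at [-8.566, 24.414, 4.234, 92.017, -1.954, 63.644, -3.845], TCP at [0.675, -0, 0.224] pointing down, gripper open.
Joint ranges: [-163.25, 163.25], [-28.42, 122.38], [-70.27, 78.77], [12.13, 141.07], [-58.53, 238.53], [9.26, 117.41], [-156.51, 156.51]. Speed limits (degrees/s): [108.29, 108.29, 136.94, 136.94, 172.46, 172.46, 172.46].

### API

Orientations are given as [roll, pitch, yaw] about the fixed x, y, z axes, in that order (R = Rz(yaw) Ry(pitch) Rx(roll)).
In Python, from rig import ctrl gives the robot as it stands.
- The arm moves only by the tool servo_tool, never from a script. Its argument "moves" is a list of rows, each a list of 7 numbers: the turn, a rotation vector about the tool's x, y, z in degrees, then the shift along the tool's x, y, z in cm, then the finger opening in cm, from 0 to 9.4. In form: [[ax, ay, az, x, y, z, hand], ...]. A call has 1 to 8 rows; each row shifts and turns the commanded pose from where the row before left it, along the tool's axes as they then stand; what a row does not reach is not made up. A row lasts 1/12 s, in which the tool goes at most 41.7 mm and 7.16 degrees, less where a joint would pass 70% of its speed; a pose out of reach is approached as far as the arm can. A call is refused whole if a number of a shift passes 4.17 or a number of a turn 7.16, either way. A call with a gripper value outside its range is refused whole. The fingers move at their own pace and stop on an object; "grip_force" is the grip in N (left out, the last holds). Time passes only in rows, so rows that do not move let the fingers close. It gives the time, the measured TCP pose, the force, the opening and the grip force at its end, in the units of the state.
- ctrl.sense(): the state, without advancing time (a new reading comes with each control period).
- ctrl.capture(name): name is "scene" or "side" or "wrist"; returns (picture, depth): 420x560x3 uint8, red, green, blue; 420x560 float32, m along the optical axis (not along the pixel's ray), 0 where there is no reading.
- ctrl.get_calibration(name): a dict with "fx", "fy", "cx", "cy" (pixels), "origin" and "orientation" of the camera in the world; the wrist camera has in their place "hand_eye" (4x4, takes a point from camera to tool coordinates, whose origin is the TCP and whose axes are the flange's). Camera axes: x right, y up, looking along -z (the intrinsics and any distortion apply to the point x, -y, -z); pixel columns grow to the right and rows downward; lengths in m; the calibration is good to about 2 mm. The wrist camera is an equidistant fisheye: a pixel r from the principal point sees the ray r / f radians off the axis. A picture is of the moment at which its call begins: read the wrist's pose just before it. get_calibration takes no time and is no camera call.
- ctrl.sign_off(): hands the job in; it is judged then, once.
The state is a dict: "t": time; "qpos": joint angles; "qd": joint speeds; "tau": joint torques, N m; "position": TCP position; "tool_rot": TCP orientation; "contact_force": force on the tool from outside, world axes, zero at the start; "wrist_torque": the same for the moment, N m; "opening": finger opening in m; "gripper_force": force on a finger pad.
Only numpy, scipy, OpenCV 4.12 (cv2) and the standard library are available. Lean on these libraries where they do the work, as an engineer would, in place of code of your own. Each camera call takes 0.05 s, during which the arm holds its last target. There are 200 camera calls.

## Working session

There is one attempt and no reset: what is moved stays moved. The work goes in short steps, Python scripts to look and compute and a tool call to move; the robot and the scene stay as the last step left them, time stands still between calls to the robot, and variables do not carry over. Pictures are saved under pics/ and viewed, at most 10 in all, crops included, and the job is handed in when it is done.

Besides the shell and the picture viewer there is one more tool, called after "Request:" as a command line: name --pt "numbers of a row" for each row, then --argument value for the rest. servo_tool: Moves the arm, as the interface text tells. Its arguments: {"type":"object","properties":{"moves":{"type":"array","items":{"type":"array","items":{"type":"number"}}},"grip_force":{"type":"number"}},"required":["moves"]}

```bash
mkdir -p pics; ls; python3 - <<'E'
from rig import ctrl
import cv2,numpy as np
print(ctrl.sense())
for n in("scene","side","wrist"):
    im,d=ctrl.capture(n); cv2.imwrite(f"pics/{n}0.png",im[:,:,::-1]); np.save(f"pics/{n}0.npy",d)
    print(n,ctrl.get_calibration(n))
E
```

```text
pics
{'t': 0.0, 'qpos': array([-8.56618632, 24.45065586,  4.2316831 , 92.05046575, -1.95468394,
       63.641755  , -3.8459705 ]), 'qd': array([ 0.09450657, -0.0088076 , -0.14735201,  0.05585261,  0.04844977,
        0.12867872, -0.00589911]), 'tau': array([-4.09355038e-03, -9.35844111e+01,  3.66462663e+00, -4.54201269e+01,
       -4.89189907e-02,  2.02478352e-02, -6.48899413e-05]), 'position': array([ 6.74610003e-01, -2.08802563e-05,  2.23777736e-01]), 'tool_rot': array([-1.79929449e+02,  4.62951078e-03,  8.99965654e+01]), 'contact_force': array([-0.63561845,  0.57583385,  0.49578251]), 'wrist_torque': array([ 0.05057357, -0.00495825, -0.00992248]), 'gripper_force': 0.0, 'opening': 0.09363688419546652}
scene {'fx': 544.8390926547587, 'fy': 544.8390926547587, 'cx': 283.25618557604156, 'cy': 216.78403808193428, 'origin': array([-0.16774282,  0.69971513,  0.96281473]), 'orientation': array([  51.29999662,    0.74972828, -139.96588026])}
side {'fx': 448.17199885683704, 'fy': 448.17199885683704, 'cx': 281.42732994976586, 'cy': 207.16715441802705, 'origin': array([ 0.31646622, -1.0918033 ,  0.52740565]), 'orientation': array([ 66.90472403,  -1.25892372, -11.83170432])}
wrist {'fx': 325.19226210127806, 'fy': 325.19226210127806, 'cx': 276.20801180065246, 'cy': 206.0177482613537, 'hand_eye': array([[ 7.12446512e-04,  9.74109804e-01,  2.26074284e-01,
         6.52307051e-02],
       [ 9.99999745e-01, -7.03336126e-04, -1.20843969e-04,
         1.77101969e-05],
       [ 4.12909159e-05,  2.26074312e-01, -9.74110057e-01,
        -1.60953539e-01],
       [ 0.00000000e+00,  0.00000000e+00,  0.00000000e+00,
         1.00000000e+00]])}
```

View pics/scene0.png

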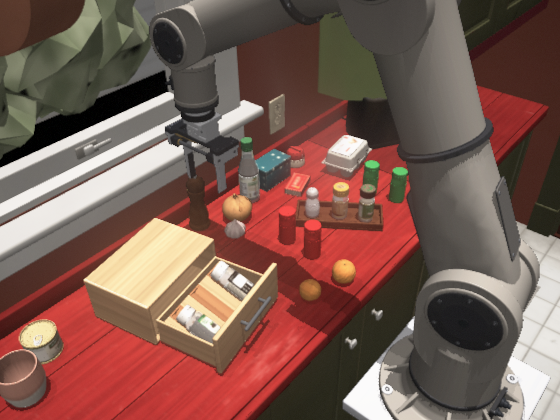

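View pics/side0.png

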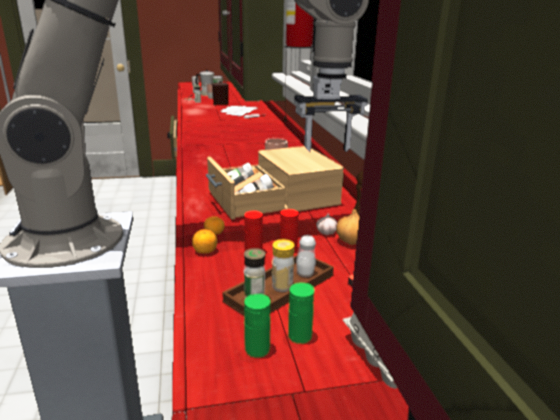

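```bash
cat > h.py <<'E'
import numpy as np,cv2
from scipy.spatial.transform import Rotation as R
from rig import ctrl
def rays(n,uv):
    c=ctrl.get_calibration(n);uv=np.atleast_2d(uv).astype(float)
    return c,np.c_[(uv[:,0]-c['cx'])/c['fx'],-(uv[:,1]-c['cy'])/c['fy'],-np.ones(len(uv))]
def world(n,uv,d):
    """world points of pixels uv with depths d (scene, side)"""
    c,r=rays(n,uv)
    return (r*np.atleast_1d(d)[:,None])@R.from_euler('xyz',c['orientation'],degrees=True).as_matrix().T+c['origin']
def proj(n,P):
    c=ctrl.get_calibration(n);p=(np.atleast_2d(P)-c['origin'])@R.from_euler('xyz',c['orientation'],degrees=True).as_matrix()
    return np.c_[c['cx']-c['fx']*p[:,0]/p[:,2],c['cy']+c['fy']*p[:,1]/p[:,2]]
def tri(ua,ub,a='scene',b='side'):
    """two-view point, and gap of the rays"""
    A=[];o=[]
    for n,u in((a,ua),(b,ub)):
        o.append(ctrl.get_calibration(n)['origin']);v=world(n,u,[1])[0]-o[-1];A.append(v/np.linalg.norm(v))
    s=np.linalg.lstsq(np.c_[A[0],-A[1]],o[1]-o[0],rcond=None)[0]
    p,q=o[0]+s[0]*A[0],o[1]+s[1]*A[1]
    return (p+q)/2,np.linalg.norm(p-q)
def cloud(n,d):
    v,u=np.nonzero(d>0);return world(n,np.c_[u,v],d[v,u]),np.c_[u,v]
E
python3 - <<'E'
from h import *
a=cv2.imread('pics/scene0.png');b=cv2.imread('pics/side0.png')
z=lambda i,x,y,w,h,s:cv2.resize(i[y:y+h,x:x+w],None,fx=s,fy=s,interpolation=cv2.INTER_CUBIC)
m=np.zeros((600,800,3),np.uint8)
m[:300,:400]=z(a,290,165,100,75,4); m[:300,400:]=z(b,220,220,130,97,4)[:300,:400]
m[300:,:400]=z(a,150,230,133,100,3)[:300,:400]; m[300:,400:]=z(b,200,130,150,90,2.66)[:300,:400] if 0 else cv2.resize(z(b,200,140,133,100,3)[:300],(400,300))
cv2.imwrite('pics/c1.png',m)
for n in('scene','side'):
    d=np.load(f'pics/{n}0.npy');im=cv2.imread(f'pics/{n}0.png');P,uv=cloud(n,d)
    hsv=cv2.cvtColor(im,cv2.COLOR_BGR2HSV)[uv[:,1],uv[:,0]]
    x0,y0,x1,y1=(325,175,352,200) if n=='scene' else (268,235,298,262)
    k=(uv[:,0]>x0)&(uv[:,0]<x1)&(uv[:,1]>y0)&(uv[:,1]<y1)&(hsv[:,1]>150)&(abs(hsv[:,0].astype(int)-26)<6)&(hsv[:,2]>120)
    p=P[k];print(n,k.sum(),p.min(0),p.max(0),np.median(p,0)); t=p[p[:,2]>p[:,2].max()-.004];print('top mid',(t.min(0)+t.max(0))/2,len(t))
    k=(P[:,2]<.3)&(P[:,2]>-.02)
    print('panel pts', [ (q,world(n,[q],[d[q[1],q[0]]])[0].round(4)) for q in ([(276,268),(223,360),(262,312),(88,282),(158,222),(213,242)] if n=='scene' else [(210,160),(230,214),(340,160),(258,152)])])
E
```

```text
Traceback (most recent call last):
ValueError: could not broadcast input array from shape (300,399,3) into shape (300,400,3)
```

View pics/wrist0.png

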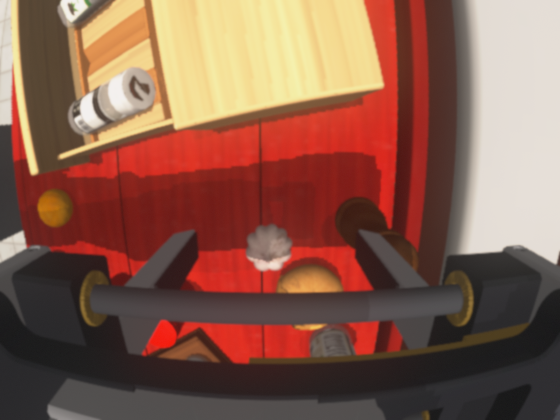

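```bash
python3 - <<'E'
from h import *
a=cv2.imread('pics/scene0.png');b=cv2.imread('pics/side0.png')
z=lambda i,x,y,w,h:cv2.resize(i[y:y+h,x:x+w],(400,300),interpolation=cv2.INTER_CUBIC)
cv2.imwrite('pics/c1.png',np.vstack([np.hstack([z(a,290,165,100,75),z(b,220,220,120,90)]),np.hstack([z(a,150,250,140,105),z(b,200,140,100,75)])]))
for n in('scene','side'):
    d=np.load(f'pics/{n}0.npy');im=cv2.imread(f'pics/{n}0.png');P,uv=cloud(n,d)
    hsv=cv2.cvtColor(im,cv2.COLOR_BGR2HSV)[uv[:,1],uv[:,0]]
    x0,y0,x1,y1=(325,175,352,200) if n=='scene' else (268,235,298,262)
    k=(uv[:,0]>x0)&(uv[:,0]<x1)&(uv[:,1]>y0)&(uv[:,1]<y1)&(hsv[:,1]>150)&(abs(hsv[:,0].astype(int)-26)<6)&(hsv[:,2]>120)
    p=P[k];print(n,k.sum(),p.min(0),p.max(0),np.median(p,0)); t=p[p[:,2]>p[:,2].max()-.004];print('top mid',(t.min(0)+t.max(0))/2,len(t))
    for q in ([(276,268),(223,360),(262,312),(88,282),(158,222),(213,242)] if n=='scene' else [(210,160),(230,214),(340,160),(258,152)]): print(q,world(n,[q],[d[q[1],q[0]]])[0].round(4))
E
```

```text
Traceback (most recent call last):
ValueError: zero-size array to reduction operation minimum which has no identity
```

View pics/c1.png

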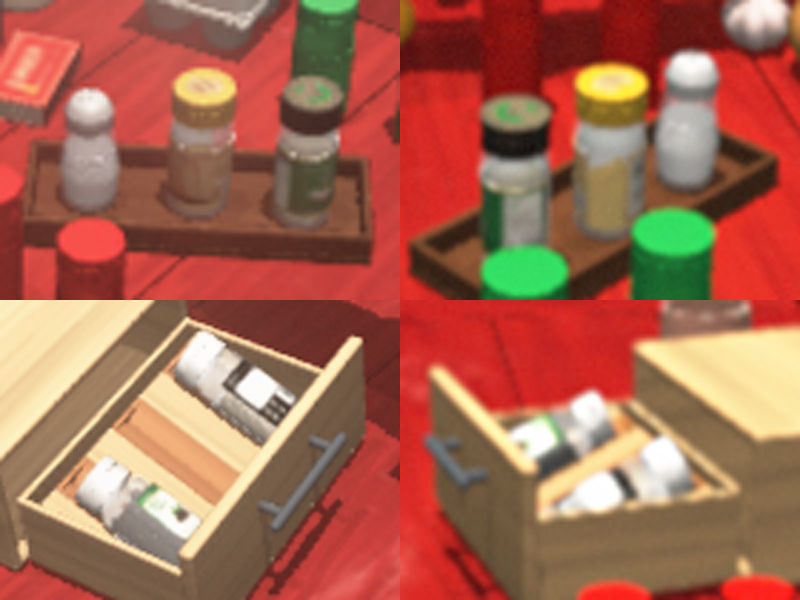

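```bash
python3 - <<'E'
from h import *
for nm,a,b in [('cap',(341.2,186),(283.3,244)),('panel R',(276.4,264),(233.7,182.5)),('panel L',(213.7,337.5),(208.2,157)),('hR',(269,297.2),(217.5,184.5)),('hL',(245.2,327.7),(207.5,175))]:
    print(nm,*tri(a,b))
D={n:np.load(f'pics/{n}0.npy') for n in('scene','side')}
print([ (d>0).mean() for d in D.values()])
from scipy.optimize import least_squares
c=tri((341.2,186),(283.3,244))[0]
for n,d in D.items():
    P,uv=cloud(n,d)
    k=(np.hypot(*(P-c)[:,:2].T)<.033)&(P[:,2]>.03)&(P[:,2]<.15);p=P[k]
    print(n,k.sum(),p.min(0),p.max(0)); t=p[p[:,2]>np.percentile(p[:,2],99)-.005]; print('top',(t.min(0)+t.max(0))/2,np.median(t[:,2]),len(t))
    s=p[p[:,2]<np.percentile(p[:,2],99)-.008]
    f=least_squares(lambda q:np.hypot(s[:,0]-q[0],s[:,1]-q[1])-.0215,c[:2],loss='soft_l1',f_scale=.002);print('fit',f.x,np.std(f.fun))
    k=(P[:,2]>.112)&(P[:,2]<.13)&(P[:,0]>.3)&(P[:,0]<1)&(P[:,1]>0)&(P[:,1]<.6);p=P[k]
    r=cv2.minAreaRect((p[:,:2]*1000).astype(np.float32));print('unit+panel rect',r,cv2.boxPoints(r)/1000)
    k=(P[:,2]>.012)&(P[:,2]<.03)&(np.hypot(*(P-c)[:,:2].T)<.14);p=P[k]
    r=cv2.minAreaRect((p[:,:2]*1000).astype(np.float32));print('tray rect',r)
E
```

```text
cap [ 0.49293292 -0.31226103  0.10624126] 0.00033565544447377964
panel R [0.42877133 0.03460048 0.11428925] 0.006485059305939725
panel L [0.37963222 0.27323083 0.11870193] 0.003912968023617362
hR [0.39112035 0.10278784 0.0866196 ] 0.0038602110731959078
hL [0.37086462 0.19712763 0.08514743] 0.001671167599944452
[np.float64(0.9764413265306122), np.float64(0.9519897959183673)]
scene 471 [ 0.46911058 -0.33286727  0.03000866] [ 0.51407207 -0.28512564  0.11177385]
top [ 0.49171747 -0.31103863  0.10823866] 0.10693174932263705 96
fit [ 0.4932486  -0.31212237] 0.0021024121150583284
unit+panel rect ((609.5240478515625, 234.42147827148438), (473.4648132324219, 469.99224853515625), 0.22316108644008636) [[ 3.7187815e-01  4.6849376e-01]
 [ 3.7370870e-01 -1.4949064e-03]
 [ 8.4716994e-01  3.4918214e-04]
 [ 8.4533936e-01  4.7033787e-01]]
tray rect ((490.0450134277344, -305.1741943359375), (239.796630859375, 102.98905944824219), 33.939971923828125)
side 847 [ 0.47016383 -0.33688326  0.03026866] [ 0.51392292 -0.28912788  0.10750999]
top [ 0.49246123 -0.31209338  0.10453634] 0.10529863872518341 193
fit [ 0.49278471 -0.3118708 ] 0.0013387373370225583
unit+panel rect ((630.5062866210938, 309.5590515136719), (522.8143310546875, 466.85540771484375), 11.908632278442383) [[0.326557   0.48402113]
 [0.42289332 0.02721341]
 [0.9344556  0.13509698]
 [0.83811927 0.59190464]]
tray rect ((490.74871826171875, -308.7486572265625), (243.12673950195312, 95.96025848388672), 34.21811294555664)
```

```bash
python3 - <<'E'
from h import *
D={n:np.load(f'pics/{n}0.npy') for n in('scene','side')}
n='scene';d=D[n]
for nm,q in dict(shaker=(312,205),dark=(367,195),red1=(287,225),red2=(312,240),green1=(371,172),green2=(399,180),orangeA=(344,271),orangeB=(310,289),garlic=(235,229),onion=(237,208),box=(272,168),matches=(297,184),butter=(347,155),mill=(197,205),wall=(277,115),bottle=(249,180)).items():
    v=world(n,[q],[d[q[1],q[0]]])[0];print(nm,v.round(3))
allP=np.vstack([cloud(n,D[n])[0] for n in D])
# drawer frame
th=np.radians(12.1)
def uf(P,th): return np.c_[P[:,0]*np.cos(th)+P[:,1]*np.sin(th),-P[:,0]*np.sin(th)+P[:,1]*np.cos(th)]
P=allP[(allP[:,0]>.33)&(allP[:,0]<.85)&(allP[:,1]>-.02)&(allP[:,1]<.45)]
k=(P[:,2]>.118)&(P[:,2]<.13);T=P[k]
for t in (10,11,12,13,14):
    U=uf(T,np.radians(t)); h,e=np.histogram(U[:,0],bins=np.arange(.3,.8,.003)); print(t,'edge sharp',[(round(e[i],3),h[i]) for i in np.nonzero(h>6)[0]][:8])
# case top rect
big=T[uf(T,th)[:,0]>.52]; r=cv2.minAreaRect((big[:,:2]*1000).astype(np.float32));print('case top',r,np.median(big[:,2]))
np.save('pics/drawer.npy',P)
for a,b,nm in [((276.4,264),(233.7,182.5),'')]:pass
E
```

```text
shaker [ 0.546 -0.254  0.051]
dark [ 0.42  -0.328  0.101]
red1 [ 0.529 -0.126  0.07 ]
red2 [ 0.446 -0.124  0.067]
green1 [ 0.483 -0.447  0.085]
green2 [ 0.404 -0.47   0.08 ]
orangeA [ 0.331 -0.1    0.047]
orangeB [ 0.362 -0.009  0.039]
garlic [ 0.651 -0.057  0.037]
onion [ 0.689 -0.106  0.059]
box [ 0.732 -0.302  0.07 ]
matches [ 0.665 -0.337  0.023]
butter [ 0.597 -0.493  0.075]
mill [ 0.755 -0.025  0.086]
wall [ 0.829 -0.441  0.154]
bottle [ 0.731 -0.202  0.081]
10 edge sharp [(np.float64(0.414), np.int64(11)), (np.float64(0.417), np.int64(51)), (np.float64(0.42), np.int64(92)), (np.float64(0.423), np.int64(97)), (np.float64(0.426), np.int64(69)), (np.float64(0.429), np.int64(19)), (np.float64(0.585), np.int64(67)), (np.float64(0.588), np.int64(142))]
11 edge sharp [(np.float64(0.417), np.int64(21)), (np.float64(0.42), np.int64(81)), (np.float64(0.423), np.int64(104)), (np.float64(0.426), np.int64(94)), (np.float64(0.429), np.int64(40)), (np.float64(0.588), np.int64(109)), (np.float64(0.591), np.int64(180)), (np.float64(0.594), np.int64(133))]
12 edge sharp [(np.float64(0.42), np.i
[... 279 characters left out ...]
float64(0.42), np.int64(23)), (np.float64(0.423), np.int64(77)), (np.float64(0.426), np.int64(110)), (np.float64(0.429), np.int64(86)), (np.float64(0.432), np.int64(36)), (np.float64(0.435), np.int64(7)), (np.float64(0.588), np.int64(30)), (np.float64(0.591), np.int64(110))]
14 edge sharp [(np.float64(0.42), np.int64(26)), (np.float64(0.423), np.int64(54)), (np.float64(0.426), np.int64(83)), (np.float64(0.429), np.int64(89)), (np.float64(0.432), np.int64(59)), (np.float64(0.435), np.int64(22)), (np.float64(0.588), np.int64(31)), (np.float64(0.591), np.int64(80))]
case top ((692.9139404296875, 214.46133422851562), (306.841552734375, 469.7311706542969), 0.22316108644008636) 0.12264868090876246
```

Request:
servo_tool --pt "0 0 7 -4 0 -2 9.4" --pt "0 0 7 -4 0 -2 9.4" --pt "0 0 7 -4 0 0 9.4" --pt "0 0 7 -4 0 0 9.4" --pt "0 5 7 -3 0 0 9.4" --pt "0 5 7 0 0 0 9.4"

```text
t: 0.65
position: [0.63, -0.1831, 0.2619]
tool_rot: [-179.2, -8.3, 49.6]
contact_force: [1.2, -0.0, -0.7]
opening: 0.0937
gripper_force: 0.0
```

```bash
cat > kin.py <<'E'
from h import *
def fk(q,L):
    """L=[d1,L1,L2,L3,a1,a2]: z-y-z-y-z-y-z chain"""
    r=lambda ax,a:R.from_euler(ax,a,degrees=True)
    T=R.identity();p=np.zeros(3)
    for i,(ax,l) in enumerate(zip('zyzyzyz',[[0,0,L[0]],[0,0,0],[0,0,L[1]],[0,0,0],[0,0,L[2]],[0,0,0],[0,0,L[3]]])):
        p=p+T.apply(l) if i%2==0 else p
        T=T*r(ax,q[i])
    return p,T
E
python3 - <<'E'
from kin import *
s=ctrl.sense();print(s['qpos'],s['position'],s['tool_rot'])
S=[([-8.56618632,24.45065586,4.2316831,92.05046575,-1.95468394,63.641755,-3.8459705],[.67461,-.00002,.223778],[-179.929,.0046,89.9966]),(s['qpos'],s['position'],s['tool_rot'])]
A=[];b=[]
for q,p,o in S:
    M=np.array([fk(q,e)[0] for e in np.eye(4)]).T;A.append(M);b.append(p)
    T=fk(q,[0]*4)[1];print((T.inv()*R.from_euler('xyz',o,degrees=True)).as_matrix().round(3))
x,res,_,sv=np.linalg.lstsq(np.vstack(A),np.hstack(b),rcond=None);print(x,res,sv, np.vstack(A)@x-np.hstack(b))
E
```

```text
[  4.14218841  20.02953801  13.77330231  94.89605501 -14.08995389
  63.72696977 -17.24512222] [ 0.63002448 -0.18307078  0.26191125] [-179.18944233   -8.2919291    49.63371469]
[[-0. -1.  0.]
 [ 1. -0. -0.]
 [ 0.  0.  1.]]
[[-0.974 -0.165 -0.154]
 [ 0.137 -0.974  0.179]
 [-0.179  0.154  0.972]]
[ 0.23747189  1.67981254 -0.05600141  1.58064409] [0.01294177] [2.46260695 1.38131501 0.1609054  0.04056196] [-0.03905825 -0.10005639 -0.01285975  0.02621514  0.01967139  0.01285975]
```

```bash
python3 - <<'E'
from kin import *
import itertools
s=ctrl.sense()
S=[([-8.56618632,24.45065586,4.2316831,92.05046575,-1.95468394,63.641755,-3.8459705],[.67461,-.00002,.223778],[-179.929,.0046,89.9966]),(s['qpos'],s['position'],s['tool_rot'])]
out=[]
for sg in itertools.product([1,-1],repeat=7):
  if sg[1]<0: continue
  E=[fk(np.array(q)*sg,[0]*4)[1].inv()*R.from_euler('xyz',o,degrees=True) for q,p,o in S]
  out.append(((E[0].inv()*E[1]).magnitude()*57.3,sg,E[0].as_matrix().round(2).tolist()))
for o in sorted(out,key=lambda o:o[0])[:5]:
  A=np.vstack([np.array([fk(np.array(q)*o[1],e)[0] for e in np.eye(4)]).T for q,_,_ in S]);b=np.hstack([p for _,p,_ in S])
  x=np.linalg.lstsq(A,b,rcond=None)[0];print(o,x,np.abs(A@x-b).max())
E
```

```text
(0.0004512580674208998, (-1, 1, -1, 1, -1, 1, -1), [[0.0, -1.0, 0.0], [1.0, 0.0, 0.0], [-0.0, 0.0, 1.0]]) [0.62016769 0.09046058 0.69447382 0.1643756 ] 0.04726032033152282
(6.167186204972495, (-1, 1, -1, -1, 1, 1, 1), [[0.0, 1.0, -0.07], [1.0, -0.0, -0.01], [-0.01, -0.07, -1.0]]) [ 0.12488565  0.27800621 -0.5980808   0.05045464] 0.05539413694439921
(11.860342849250122, (-1, 1, -1, 1, -1, -1, 1), [[-0.03, 0.61, 0.79], [1.0, -0.03, 0.05], [0.05, 0.79, -0.61]]) [ 0.60855655  0.09622899  0.83322622 -0.15904349] 0.047468003888939105
(12.005657723127957, (-1, 1, -1, -1, 1, -1, -1), [[0.02, -0.66, -0.75], [1.0, -0.02, 0.05], [-0.05, -0.75, 0.66]]) [ 0.1259869   0.27737116 -0.55393612 -0.04999453] 0.055373705981170675
(19.660076669883786, (-1, 1, 1, 1, -1, 1, -1), [[-0.13, -0.99, -0.01], [0.99, -0.13, -0.06], [0.06, -0.01, 1.0]]) [-1.28159221  1.0027918   0.29695571 -0.74195594] 0.07891451988885277
```

Request:
servo_tool --pt "0 0 7 -2 -1 0 9.4" --pt "0 0 7 -2 -1 0 9.4" --pt "0 0 7 -2 -1 0 9.4" --pt "0 0 7 -1 -1 0 9.4" --pt "0 0 7 0 -1 0 6" --pt "0 0 7 0 -1 0 6" --pt "0 0 7 0 -1 0 6" --pt "0 0 7 0 -1 0 6"

```text
t: 1.32
position: [0.5463, -0.1529, 0.2576]
tool_rot: [-172.6, -3.8, -6.3]
contact_force: [0.0, 0.3, 0.1]
opening: 0.0709
gripper_force: 0.0
```

```bash
cat > log.py <<'E'
import json
from rig import ctrl
s=ctrl.sense();open('log.jsonl','a').write(json.dumps([list(s[k]) for k in('qpos','position','tool_rot')])+'\n');print(s['t'],s['qpos'].round(1),s['position'].round(4),s['tool_rot'].round(1),s['contact_force'].round(1),round(s['opening'],4),s['gripper_force'])
E
echo '[[-8.56618632,24.45065586,4.2316831,92.05046575,-1.95468394,63.641755,-3.8459705],[0.67461,-0.00002,0.223778],[-179.929449,0.00463,89.996565]]
[[4.14218841,20.02953801,13.77330231,94.89605501,-14.08995389,63.72696977,-17.24512222],[0.63002448,-0.18307078,0.26191125],[-179.18944233,-8.2919291,49.63371469]]' > log.jsonl; python3 log.py
```

```text
1.3167 [ -5.   11.8  22.1 106.8 -14.2  60.5 -72.7] [ 0.5463 -0.1529  0.2576] [-172.6   -3.8   -6.3] [0.  0.3 0.1] 0.0709 0.0
```

Request:
servo_tool --pt "0 5 7 0 0 0 6" --pt "0 5 7 0 0 0 6" --pt "0 5 7 0 0 0 6" --pt "0 5 7 0 0 0 6" --pt "0 5 7 0 0 0 6" --pt "0 0 7 0 0 0 6"

```text
t: 1.82
position: [0.5451, -0.1524, 0.257]
tool_rot: [-163.3, -17.5, -46.4]
contact_force: [1.2, -1.0, 0.6]
opening: 0.06
gripper_force: 0.0
```

```bash
python3 log.py
```

```text
1.8167 [-1.090e+01 -1.000e-01  2.270e+01  1.226e+02 -7.300e+00  3.410e+01
 -1.168e+02] [ 0.5451 -0.1524  0.257 ] [-163.3  -17.5  -46.4] [ 1.2 -1.   0.6] 0.06 0.0
```

```bash
cat > kin.py <<'E'
from h import *
import json,itertools
SG=np.array([-1,1,-1,1,-1,1,-1]); E0=R.from_matrix([[0,-1,0],[1,0,0],[0,0,1]])
def frames(q):
    T=[R.identity()]
    for ax,a in zip('zyzyzyz',np.array(q)*SG): T.append(T[-1]*R.from_euler(ax,a,degrees=True))
    return T
def cols(q,P): # P: list of (frame index, axis)
    T=frames(q);return np.array([T[f].as_matrix()[:,a] for f,a in P]).T
def load():return [json.loads(l) for l in open('log.jsonl')]
E
python3 - <<'E'
from kin import *
S=load();b=np.hstack([p for _,p,_ in S])
base=[(0,2),(3,2),(5,2),(7,2)]
def fit(P):
    A=np.vstack([cols(q,P) for q,_,_ in S]);x,_,rk,sv=np.linalg.lstsq(A,b,rcond=None);return x,np.abs(A@x-b).max(),sv[-1]
print('base',fit(base))
extra=[(0,0),(0,1),(1,0),(2,1),(3,0),(3,1),(4,0),(4,1),(4,2),(5,0),(5,1),(6,0),(6,1),(7,0),(7,1)]
out=[]
for n in (1,2,3):
    for e in itertools.combinations(extra,n): out.append((fit(base+list(e)),e))
    for r in sorted([o for o in out if len(o[1])==n],key=lambda o:o[0][1])[:5]: print(r[1],r[0][0].round(3),r[0][1].round(5),r[0][2].round(4))
E
```

```text
base (array([0.34947052, 0.31612357, 0.59401096, 0.12957436]), np.float64(0.05514689481673384), np.float64(0.22472973453846834))
((3, 1),) [ 0.307  0.541  0.505  0.353 -0.063] 0.00308 0.1801
((4, 1),) [ 0.307  0.541  0.505  0.353 -0.063] 0.00308 0.1801
((2, 1),) [ 0.253  0.571  0.479  0.336 -0.066] 0.00444 0.17
((5, 1),) [ 0.323  0.53   0.514  0.345 -0.062] 0.00815 0.1842
((6, 1),) [ 0.323  0.53   0.514  0.345 -0.062] 0.00815 0.1842
((2, 1), (3, 1)) [ 0.284  0.555  0.493  0.346 -0.028 -0.036] 4e-05 0.0983
((2, 1), (4, 1)) [ 0.284  0.555  0.493  0.346 -0.028 -0.036] 4e-05 0.0983
((0, 1), (3, 1)) [ 0.3    0.546  0.5    0.352 -0.014 -0.049] 0.00168 0.161
((0, 1), (4, 1)) [ 0.3    0.546  0.5    0.352 -0.014 -0.049] 0.00168 0.161
((3, 0), (3, 1)) [ 0.304  0.534  0.497  0.344  0.009 -0.062] 0.00207 0.1578
((2, 1), (3, 1), (6, 1)) [ 0.284  0.555  0.493  0.346 -0.028 -0.036 -0.   ] 0.0 0.092
((2, 1), (4, 1), (6, 1)) [ 0.284  0.555  0.493  0.346 -0.028 -0.036 -0.   ] 0.0 0.092
((2, 1), (4, 1), (5, 1)) [ 0.284  0.555  0.493  0.346 -0.028 -0.036 -0.   ] 0.0 0.092
((2, 1), (3, 1), (5, 1)) [ 0.284  0.555  0.493  0.346 -0.028 -0.036 -0.   ] 0.0 0.092
((2, 1), (3, 0), (4, 1)) [ 0.284  0.555  0.493  0.346 -0.028 -0.    -0.036] 4e-05 0.0764
```

```bash
cat >> kin.py <<'E'
from scipy.optimize import least_squares
PP=[(0,2),(3,2),(5,2),(7,2),(2,1),(3,1)]
_S=load();LL=np.linalg.lstsq(np.vstack([cols(q,PP) for q,_,_ in _S]),np.hstack([p for _,p,_ in _S]),rcond=None)[0]
LO=np.array([-163.25,-28.42,-70.27,12.13,-58.53,9.26,-156.51]);HI=np.array([163.25,122.38,78.77,141.07,238.53,117.41,156.51])
def fk(q):return cols(q,PP)@LL,frames(q)[7]*E0
def ik(p,Rt,q0,m=3):
    def f(q):
        P,T=fk(q);return np.r_[(P-p)*20,(T.inv()*Rt).as_rotvec()*5,(q-q0)*3e-4]
    s=least_squares(f,np.clip(q0,LO+m+.1,HI-m-.1),bounds=(LO+m,HI-m));P,T=fk(s.x)
    return s.x,np.linalg.norm(P-p),(T.inv()*Rt).magnitude()*57.3
def toolR(head,beta,flip=0):
    """tool z: heading head, beta below level; tool x up-forward"""
    h=np.radians(head);b=np.radians(beta);H=np.array([np.cos(h),np.sin(h),0]);U=np.array([0,0,1.])
    z=np.cos(b)*H-np.sin(b)*U;x=np.sin(b)*H+np.cos(b)*U
    if flip:x=-x
    return R.from_matrix(np.c_[x,np.cross(z,x),z])
E
python3 - <<'E'
from kin import *
q0=np.array(_S[-1][0])
def lay(beta,off,head=12.3,s=.06):
    h=np.radians(head);u=np.array([np.cos(h),np.sin(h),0]);v=np.array([-u[1],u[0],0]);a=np.radians(25)
    O=.455*u+.065*v+np.array([0,0,.045]);ax=O+s*(np.cos(a)*u+np.array([0,0,np.sin(a)]))
    Rt=toolR(head,beta+65);return ax-off*Rt.as_matrix()[:,2],Rt
for head in (-41,-56,-66,-76,-86):
  for beta in (25,35,45,55):
    Rt=toolR(head,beta);c=np.array([.493,-.312,.066]);p=c-.007*Rt.as_matrix()[:,2]
    x,e,r=ik(p,Rt,q0);p2=p+[0,0,.12];x2,e2,r2=ik(p2,Rt,x)
    l=lay(beta,.007);y,ey,ry=ik(*l,x2)
    print(head,beta,'grasp',round(e*1000,1),round(r,1),'lift',round(e2*1000,1),round(r2,1),'lay',round(ey*1000,1),round(ry,1),x.round(0),y.round(0))
E
```

```text
Traceback (most recent call last):
NameError: name '_S' is not defined
```

```bash
cat > s.py <<'E'
from kin import *
q0=np.array(load()[-1][0])
def lay(beta,off,head=12.3,s=.06):
    h=np.radians(head);u=np.array([np.cos(h),np.sin(h),0]);v=np.array([-u[1],u[0],0]);a=np.radians(25)
    O=.455*u+.065*v+np.array([0,0,.045]);ax=O+s*(np.cos(a)*u+np.array([0,0,np.sin(a)]))
    Rt=toolR(head,beta+65);return ax-off*Rt.as_matrix()[:,2],Rt
for head in (-41,-56,-66,-76,-86):
  for beta in (25,35,45,55):
    Rt=toolR(head,beta);c=np.array([.493,-.312,.066]);p=c-.007*Rt.as_matrix()[:,2]
    x,e,r=ik(p,Rt,q0);p2=p+[0,0,.12];x2,e2,r2=ik(p2,Rt,x)
    l=lay(beta,.007);y,ey,ry=ik(*l,x2)
    print(head,beta,'grasp',round(e*1000,1),round(r,1),'lift',round(e2*1000,1),round(r2,1),'lay',round(ey*1000,1),round(ry,1),x.round(0),y.round(0))
E
python3 s.py
```

```text
-41 25 grasp 60.9 34.1 lift 35.3 26.4 lay 0.0 0.0 [ -57.   58.   68.  131.   -1.   12. -154.] [-41.  21.  17. 121. -10.  39. -95.]
-41 35 grasp 46.9 26.3 lift 24.2 17.2 lay 0.0 0.0 [ -12.   17.   31.  131.   41.   12. -154.] [-39.  27.  18. 113. -12.  52. -92.]
-41 45 grasp 31.5 17.8 lift 14.2 8.0 lay 0.0 0.0 [   7.   16.   13.  131.   45.   12. -154.] [-37.  32.  17. 106. -13.  64. -90.]
-41 55 grasp 16.3 9.2 lift 0.0 0.0 lay 0.0 0.0 [  17.   17.    4.  130.   46.   12. -154.] [ -18.   38.   -8.   97.   -2.   75. -102.]
-56 25 grasp 36.6 20.5 lift 34.4 21.0 lay 0.0 0.0 [ -63.   84.   72.  132.  -56.   12. -126.] [-50.  23.  29. 121. -17.  40. -88.]
-56 35 grasp 35.7 20.1 lift 19.9 14.2 lay 0.0 0.0 [ -52.   54.   66.  130.   -3.   12. -154.] [-45.  28.  25. 113. -16.  52. -88.]
-56 45 grasp 25.9 14.6 lift 8.3 6.3 lay 0.0 0.0 [ -39.   35.   57.  130.   13.   12. -154.] [-41.  33.  23. 106. -16.  64. -87.]
-56 55 grasp 13.6 7.7 lift 0.0 0.0 lay 0.0 0.0 [ -23.   26.   43.  130.   22.   12. -154.] [-35.  39.  18.  98. -15.  75. -89.]
-66 25 grasp 22.6 12.7 lift 41.2 14.0 lay 0.0 0.0 [ -6
[... 784 characters left out ...]
  132.  -56.   12. -113.] [-45.  34.  28. 106. -19.  65. -84.]
-76 55 grasp 0.0 0.0 lift 0.0 0.0 lay 0.0 0.0 [ -41.   45.   64.  131.  -37.   12. -122.] [-42.  40.  27.  99. -19.  76. -84.]
-86 25 grasp 0.0 0.0 lift 52.8 4.6 lay 0.0 0.0 [ -59.   86.   71.  129.  -41.   16. -154.] [-57.  25.  38. 121. -23.  41. -82.]
-86 35 grasp 0.0 0.0 lift 41.5 5.6 lay 0.0 0.0 [ -54.   71.   69.  130.  -31.   14. -154.] [-51.  29.  33. 114. -21.  53. -83.]
-86 45 grasp 0.0 0.0 lift 19.1 4.3 lay 0.0 0.0 [ -48.   57.   67.  129.  -23.   15. -154.] [-46.  35.  30. 106. -20.  65. -83.]
-86 55 grasp 0.0 0.0 lift 1.0 0.2 lay 0.0 0.0 [ -40.   45.   62.  127.  -15.   19. -153.] [-42.  41.  27.  99. -20.  76. -83.]
```

```bash
cat > s2.py <<'E'
from s import lay
from kin import *
rng=np.random.default_rng(0)
for head in (94,109,124,139,154):
  for beta in (35,45,55):
    best=None
    for fl in (0,1):
      Rt=toolR(head,beta,fl);c=np.array([.493,-.312,.066]);p=c-.007*Rt.as_matrix()[:,2]
      l=lay(beta,.007);Rl=l[1]*R.from_euler('z',180*fl,degrees=True)
      for k in range(6):
        x,e,r=ik(p,Rt,rng.uniform(LO,HI) if k else np.array([-8,25,4,92,-2,64,-4.]))
        if e>.002: continue
        x2,e2,r2=ik(p+[0,0,.12],Rt,x);y,ey,ry=ik(l[0],Rl,x2)
        sc=(e2+ey)*1000+np.abs(y-x2).max()/100
        if best is None or sc<best[0]: best=(sc,fl,e2,ey,x.round(0),x2.round(0),y.round(0))
    print(head,beta,best)
E
sed -i 's/^for head in (-41/if __name__=="__main__":\n for head in (-41/' s.py; python3 - <<'E'
t=open('s.py').read().split('if __name__')[0];open('s.py','w').write(t)
E
time python3 s2.py
```

```text
94 35 (np.float64(1.486328555830159), 0, np.float64(3.007630297716608e-07), np.float64(5.387580117224916e-06), array([ 50.,  53.,  -8.,  82., -28.,  90.,  58.]), array([ 50.,  45.,  -9.,  81., -29.,  97.,  54.]), array([-35.,  26.,  13., 113.,  -9.,  52., -95.]))
94 45 (np.float64(1.2989495326962488), 0, np.float64(3.469926463945655e-07), np.float64(4.572811007130706e-06), array([ 14.,  58.,  48.,  90., -56., 100.,  84.]), array([ 12.,  51.,  52.,  88., -52., 107.,  79.]), array([-69.,  62.,  76., 107., -53.,  85., -50.]))
94 55 (np.float64(1.233092191642743), 0, np.float64(4.1422598495863633e-07), np.float64(3.632316603519671e-06), array([ 13.,  50.,  42.,  95., -49.,  86.,  79.]), array([ 11.,  42.,  46.,  92., -44.,  94.,  73.]), array([-65.,  69.,  76., 100., -51.,  96., -50.]))
109 35 (np.float64(1.510055008903965), 0, np.float64(2.930620822827174e-07), np.float64(5.845142759777711e-06), array([ 72.,  72., -64.,  73.,  16., 100.,  30.]), array([ 73.,  65., -67.,  72.,  10., 105.,  27.]), array([   9.,   32.,  -44.,  110.,   22.,   58., -124.]))
109 45 (np.float64(1.4845273855150
[... 2214 characters left out ...]
 31.,  59., -10.,  68.,   5., 109.,  85.]), array([ 17.,  52.,  17.,  69.,  -7., 114.,  99.]), array([-74.,  56.,  76., 115., -55.,  73., -50.]))
154 45 (np.float64(1.4740417875166711), 0, np.float64(3.108437598808795e-07), np.float64(4.900594328995403e-06), array([20., 53., 11., 76., -6., 97., 96.]), array([ 19.,  46.,  12.,  74.,  -5., 106.,  96.]), array([-69.,  61.,  75., 107., -52.,  84., -51.]))
154 55 (np.float64(1.6026031392834594), 0, np.float64(3.5869185532133243e-07), np.float64(4.389200159534161e-06), array([24., 46.,  3., 83., -2., 86., 92.]), array([24., 39.,  4., 80., -2., 96., 92.]), array([-57.,  50.,  52., 100., -34.,  82., -68.]))
real	0m59.392s
user	0m59.814s
sys	0m0.176s
```

```bash
cat > plan.py <<'E'
from kin import *
def plan(p,Rt,n,start=None):
    """constant row that leads in n rows from the sensed (or given) pose to p,Rt"""
    if start is None:
        s=ctrl.sense();start=(s['position'],R.from_euler('xyz',s['tool_rot'],degrees=True))
    P,T=start;a=(T.inv()*Rt).as_rotvec()/n
    M=sum((R.from_rotvec(a*k).as_matrix() for k in range(n)),np.zeros((3,3)))
    d=np.linalg.solve(M,T.inv().apply(np.asarray(p)-P))
    print(n,'rows',np.degrees(a).round(2),(d*100).round(2));return (np.asarray(p),Rt)
JAR=np.array([.493,-.312,.066])
def grasp(back,head=124,beta=45,off=.008):
    Rt=toolR(head,beta);return JAR-(off+back)*Rt.as_matrix()[:,2],Rt
E
python3 - <<'E'
from plan import *
for n in('scene','side'):
    P,_=cloud(n,np.load(f'pics/{n}0.npy'));k=(P[:,0]>.35)&(P[:,0]<1)&(P[:,1]<-.35)&(P[:,1]>-.8)&(P[:,2]>.1)
    for x in np.arange(.35,1,.1):
        q=P[k&(abs(P[:,0]-x)<.05)];print(n,round(x,2),len(q),q.min(0).round(2) if len(q) else '',q.max(0).round(2) if len(q) else '')
w1=plan([.57,-.2,.36],toolR(30,80),12)
w2=plan([.58,-.33,.33],toolR(124,60),14,w1)
w3=plan(*grasp(.12),6,w2)
w4=plan(*grasp(0),6,w3)
E
```

```text
scene 0.35 10 [ 0.39 -0.5   0.1 ] [ 0.4  -0.47  0.1 ]
scene 0.45 133 [ 0.4  -0.51  0.1 ] [ 0.5  -0.35  0.11]
scene 0.55 295 [ 0.5  -0.72  0.1 ] [ 0.6  -0.45  0.24]
scene 0.65 1891 [ 0.6  -0.69  0.1 ] [ 0.7  -0.64  0.36]
scene 0.75 2079 [ 0.7  -0.71  0.1 ] [ 0.8  -0.65  0.42]
scene 0.85 6898 [ 0.8  -0.73  0.1 ] [ 0.85 -0.35  0.42]
scene 0.95 0  
side 0.35 10 [ 0.4 -0.5  0.1] [ 0.4  -0.48  0.1 ]
side 0.45 23293 [ 0.4 -0.8  0.1] [ 0.5  -0.35  0.54]
side 0.55 2179 [ 0.5 -0.8  0.1] [ 0.56 -0.46  0.54]
side 0.65 0  
side 0.75 0  
side 0.85 0  
side 0.95 0  
12 rows [ 0.33 -1.42 -6.02] [ 0.55  0.28 -0.79]
14 rows [ 2.31  1.09 -6.34] [-0.99  0.39 -0.14]
6 rows [0.  2.5 0. ] [-2.08 -1.03  2.07]
6 rows [0. 0. 0.] [ 0. -0.  2.]
```

```bash
sed -i 's/head=124/head=136/' plan.py; python3 - <<'E'
from plan import *
w1=plan([.57,-.2,.36],toolR(30,80),12)
w2=plan([.60,-.33,.33],toolR(136,65),16,w1)
print(ik(*w2,np.array(load()[0][0]))[0].round(0))
E
```

```text
12 rows [ 0.33 -1.42 -6.02] [ 0.55  0.28 -0.79]
16 rows [ 2.    0.65 -6.33] [-0.9  0.4 -0.1]
[ 29.  38.  -4.  62.  -6. 105.  71.]
```

Request:
servo_tool --pt "0.3 -1.4 -6 0.6 0.3 -0.8 6" --pt "0.3 -1.4 -6 0.6 0.3 -0.8 6" --pt "0.3 -1.4 -6 0.6 0.3 -0.8 6" --pt "0.3 -1.4 -6 0.6 0.3 -0.8 6" --pt "0.3 -1.4 -6 0.6 0.3 -0.8 6" --pt "0.3 -1.4 -6 0.6 0.3 -0.8 6" --pt "0.3 -1.4 -6 0.6 0.3 -0.8 6" --pt "0.3 -1.4 -6 0.6 0.3 -0.8 6"

```text
t: 2.48
position: [0.5575, -0.1959, 0.3279]
tool_rot: [-176.2, -14.7, 5.5]
contact_force: [-0.4, 0.1, 0.6]
opening: 0.06
gripper_force: 0.0
```

Request:
servo_tool --pt "0.3 -1.4 -6 0.6 0.3 -0.8 6" --pt "0.3 -1.4 -6 0.6 0.3 -0.8 6" --pt "0.3 -1.4 -6 0.6 0.3 -0.8 6" --pt "0.3 -1.4 -6 0.6 0.3 -0.8 6"

```text
t: 2.82
position: [0.5765, -0.2043, 0.3639]
tool_rot: [179.7, -9.7, 30.2]
contact_force: [-1.4, -0.4, 0.6]
opening: 0.0601
gripper_force: 0.0
```

```bash
python3 log.py; python3 - <<'E'
from plan import *
q=np.array(load()[-1][0])
print(fk(q)[0])
w2=plan([.60,-.33,.33],toolR(136,65),16)
w3=plan(*grasp(.12),6,w2)
x=q
for w in (w2,w3,grasp(0)): x,e,r=ik(*w,x);print(x.round(0),e,r)
E
```

```text
2.8167 [ -3.6   9.7  24.6  96.2 -12.2  69.  -35.6] [ 0.5765 -0.2043  0.3639] [179.7  -9.7  30.2] [-1.4 -0.4  0.6] 0.0601 0.0
[ 0.57648212 -0.20432125  0.36391356]
16 rows [ 1.99  0.68 -6.32] [-0.89  0.35 -0.06]
6 rows [0.   3.33 0.  ] [-1.61 -1.02  2.42]
[ 26.  37.   2.  62.  -8. 105.  73.] 3.756054553150763e-06 0.0016874112119498327
[ 32.  56.   1.  57.  -9. 111.  79.] 8.669424439839004e-07 0.00029113040305388813
[31. 52.  0. 76. -9. 96. 80.] 1.1421016854706171e-06 0.00038038070099317235
```

Request:
servo_tool --pt "2 0.7 -6.3 -0.9 0.4 -0.1 6" --pt "2 0.7 -6.3 -0.9 0.4 -0.1 6" --pt "2 0.7 -6.3 -0.9 0.4 -0.1 6" --pt "2 0.7 -6.3 -0.9 0.4 -0.1 6" --pt "2 0.7 -6.3 -0.9 0.4 -0.1 6" --pt "2 0.7 -6.3 -0.9 0.4 -0.1 6" --pt "2 0.7 -6.3 -0.9 0.4 -0.1 6" --pt "2 0.7 -6.3 -0.9 0.4 -0.1 6"

```text
t: 3.48
position: [0.5585, -0.2786, 0.3541]
tool_rot: [-176.2, -17.6, 81.8]
contact_force: [0.3, 0.6, 0.6]
opening: 0.0599
gripper_force: 0.0
```

Request:
servo_tool --pt "2 0.7 -6.3 -0.9 0.3 -0.1 6" --pt "2 0.7 -6.3 -0.9 0.3 -0.1 6" --pt "2 0.7 -6.3 -0.9 0.3 -0.1 6" --pt "2 0.7 -6.3 -0.9 0.3 -0.1 6" --pt "2 0.7 -6.3 -0.9 0.3 0 6" --pt "2 0.7 -6.3 -0.9 0.3 0 6" --pt "2 0.7 -6.3 -0.9 0.3 0 6" --pt "2 0.7 -6.3 -0.9 0.3 0 6"

```text
t: 4.15
position: [0.5977, -0.3361, 0.3302]
tool_rot: [179.8, -25.4, 135.8]
contact_force: [-0.1, 1.2, -0.3]
opening: 0.06
gripper_force: 0.0
```

```bash
python3 log.py; python3 - <<'E'
from plan import *
w3=plan(*grasp(.12),7)
im,d=ctrl.capture('wrist');cv2.imwrite('pics/w1.png',im[:,:,::-1]);np.save('pics/w1.npy',d)
# expected pixel of the cap top centre in the wrist view
s=ctrl.sense();c=ctrl.get_calibration('wrist');H=c['hand_eye'];T=R.from_euler('xyz',s['tool_rot'],degrees=True)
t=T.inv().apply(np.array([.493,-.312,.106])-s['position']);p=np.linalg.inv(H)@np.r_[t,1]
th=np.arctan2(np.hypot(p[0],p[1]),-p[2]);k=c['fx']*th/np.hypot(p[0],p[1]);print('cap expected',c['cx']+k*p[0],c['cy']-k*p[1])
E
```

```text
4.15 [ 22.1  38.1  10.6  61.8 -12.4 105.3  77. ] [ 0.5977 -0.3361  0.3302] [179.8 -25.4 135.8] [-0.1  1.2 -0.3] 0.06 0.0
7 rows [ 0.04  2.8  -0.02] [-1.37 -0.79  2.08]
cap expected 230.52676478921586 194.0079182282552
```

View pics/w1.png

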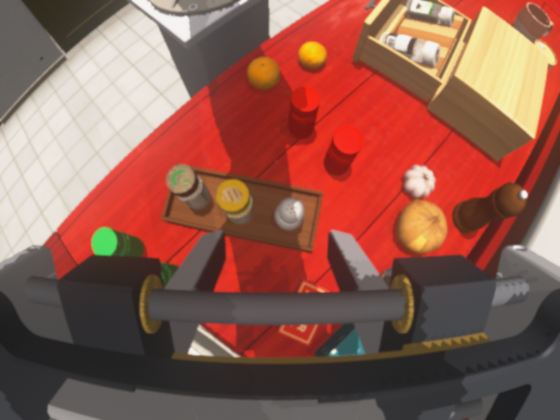

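Request:
servo_tool --pt "0 2.8 0 -1.4 -0.7 2.1 6" --pt "0 2.8 0 -1.4 -0.7 2.1 6" --pt "0 2.8 0 -1.4 -0.8 2.1 6" --pt "0 2.8 0 -1.4 -0.8 2.1 6" --pt "0 2.8 0 -1.4 -0.8 2.1 6" --pt "0 2.8 0 -1.4 -0.8 2.1 6" --pt "0 2.8 0 -1.4 -0.8 2.1 6" --pt "0 0 0 0 0 0 6"

```text
t: 4.87
position: [0.5566, -0.3733, 0.1479]
tool_rot: [-179.9, -45.6, 135.1]
contact_force: [-1.3, -0.1, -2.4]
opening: 0.0597
gripper_force: 0.0
```

```bash
python3 log.py; python3 - <<'E'
from plan import *
plan(*grasp(0),8)
E
```

```text
4.8667 [ 28.5  56.7   9.2  58.2 -14.2 111.   82.5] [ 0.5566 -0.3733  0.1479] [-179.9  -45.6  135.1] [-1.3 -0.1 -2.4] 0.0597 0.0
8 rows [ 0.06 -0.08 -0.08] [ 0.05 -0.01  1.41]
```

Request:
servo_tool --pt "0 0 0 0.1 0 1.4 6" --pt "0 0 0 0.1 0 1.4 6" --pt "0 0 0 0.1 0 1.4 6" --pt "0 0 0 0.1 0 1.4 6" --pt "0 0 0 0 0 1.4 6" --pt "0 0 0 0 0 1.4 6" --pt "0 0 0 0 0 1.4 6" --pt "0 0 0 0 0 1.4 6"

```text
t: 5.53
position: [0.5025, -0.3155, 0.0798]
tool_rot: [179.8, -44.7, 135.5]
contact_force: [0.1, 0.8, -0.1]
opening: 0.0596
gripper_force: 0.0
```

Request:
servo_tool --pt "0 0 0 0 0 0 5" --pt "0 0 0 0 0 0 4" --pt "0 0 0 0 0 0 3.5" --pt "0 0 0 0 0 0 3.5" --pt "0 0 0 0 0 0 3.5" --pt "0 0 0 0 0 0 3.5" --grip_force 25

```text
t: 6.03
position: [0.5024, -0.3164, 0.0797]
tool_rot: [179.8, -44.9, 135.5]
contact_force: [-0.7, -0.4, 8.1]
opening: 0.0428
gripper_force: 24.7
```

```bash
python3 log.py; python3 - <<'E'
from plan import *
s=ctrl.sense();print(grasp(0)[0])
plan(s['position']+[0,0,.16],R.from_euler('xyz',s['tool_rot'],degrees=True),8)
im,d=ctrl.capture('side');cv2.imwrite('pics/s2.png',cv2.resize(im[200:340,200:400,::-1],None,fx=4,fy=4))
E
```

```text
6.0333 [ 26.8  52.6   8.2  75.4 -13.8  97.1  83.8] [ 0.5024 -0.3164  0.0797] [179.8 -44.9 135.5] [-0.7 -0.4  8.1] 0.0428 24.73339350661263
[ 0.4970692  -0.31592958  0.07165685]
8 rows [0. 0. 0.] [ 1.41  0.01 -1.42]
```

View pics/s2.png

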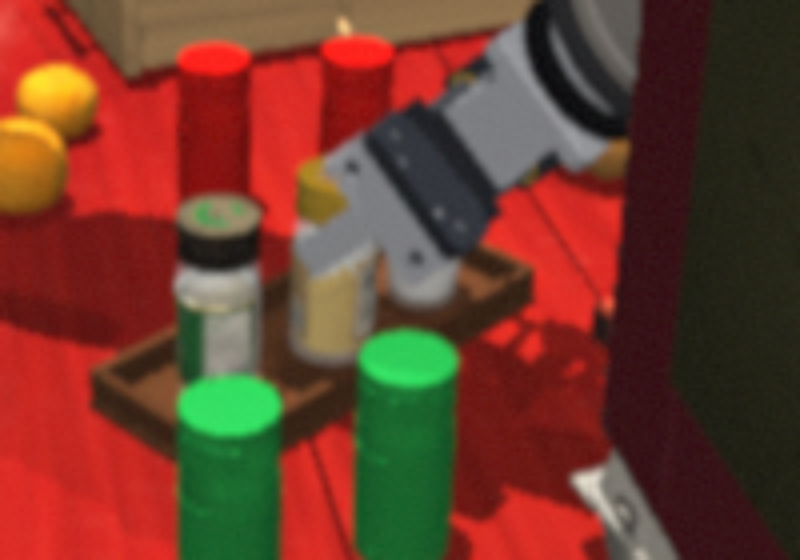

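Request:
servo_tool --pt "0 0 0 0 0 0 5" --pt "0 0 0 0 0 0 5.2" --pt "0 0 0 0 0 0.3 5.2" --pt "0 0 0 0 0 0.3 5.2" --pt "0 0 0 0 0 0 4" --pt "0 0 0 0 0 0 3.5" --pt "0 0 0 0 0 0 3.5" --pt "0 0 0 0 0 0 3.5" --grip_force 25

```text
t: 6.75
position: [0.4989, -0.3129, 0.0742]
tool_rot: [179.8, -44.9, 135.5]
contact_force: [0.9, 0.4, -0.7]
opening: 0.0428
gripper_force: 24.8
```

```bash
python3 log.py
```

```text
6.75 [ 26.7  52.5   8.1  76.3 -13.8  96.3  83.8] [ 0.4989 -0.3129  0.0742] [179.8 -44.9 135.5] [ 0.9  0.4 -0.7] 0.0428 24.786357139237225
```

Request:
servo_tool --pt "0 0 0 0.4 0 -0.4 3.5" --pt "0 0 0 0.8 0 -0.8 3.5" --pt "0 0 0 1.4 0 -1.4 3.5" --pt "0 0 0 1.4 0 -1.4 3.5" --pt "0 0 0 1.8 0 -1.8 3.5" --pt "0 0 0 1.8 0 -1.8 3.5" --pt "0 0 0 1.8 0 -1.8 3.5" --pt "0 0 0 1.4 0 -1.4 3.5"

```text
t: 7.42
position: [0.4986, -0.3132, 0.2302]
tool_rot: [179.8, -44.8, 135.6]
contact_force: [0.6, -0.1, -1.2]
opening: 0.0428
gripper_force: 24.8
```

```bash
python3 log.py
```

```text
7.4167 [ 26.2  43.6   9.1  72.5 -13.6 108.7  81.8] [ 0.4986 -0.3132  0.2302] [179.8 -44.8 135.6] [ 0.6 -0.1 -1.2] 0.0428 24.785893791122362
```

```bash
cat > dr.py <<'E'
from plan import *
im=cv2.imread('pics/wrist0.png');d=np.load('pics/wrist0.npy')
def wcloud(d,pos,rot):
    c=ctrl.get_calibration('wrist');v,u=np.nonzero(d>0);x=u-c['cx'];y=-(v-c['cy']);r=np.hypot(x,y);th=r/c['fx']
    z=d[v,u];k=np.tan(th)*z/np.maximum(r,1e-9);C=np.c_[x*k,y*k,-z];H=c['hand_eye']
    return R.from_euler('xyz',rot,degrees=True).apply(C@H[:3,:3].T+H[:3,3])+pos,np.c_[u,v]
W=wcloud(d,[.67461,-.00002,.223778],[-179.929,.0046,89.9966])[0]
C={n:cloud(n,np.load(f'pics/{n}0.npy'))[0] for n in('scene','side')};C['wrist']=W
from scipy.optimize import minimize_scalar
for n,P in C.items():
    P=P[(P[:,0]>.34)&(P[:,0]<.9)&(P[:,1]>-.05)&(P[:,1]<.45)&(P[:,2]>.02)&(P[:,2]<.14)]
    for t in (12,):
        c,s=np.cos(np.radians(t)),np.sin(np.radians(t));u=P[:,0]*c+P[:,1]*s;v=-P[:,0]*s+P[:,1]*c;z=P[:,2]
        top=(z>.115)&(z<.127);pan=top&(u<.445)&(u>.405)
        print(n,'panel u',np.percentile(u[pan],[3,50,97]).round(4),'v',np.percentile(v[pan],[.5,99.5]).round(4),'slope deg',np.degrees(np.polyfit(v[pan],u[pan],1)[0]).round(2),pan.sum(),'z',np.median(z[pan]).round(4))
        cs=top&(u>.55)&(u<.8)&(z>.119);e=[];vv=np.arange(-.03,.17,.01)
        for a in vv:
            k=cs&(abs(v-a)<.005);e.append(np.percentile(u[k],1) if k.sum()>20 else np.nan)
        e=np.array(e);g=~np.isnan(e);
        if g.sum()>3: f=np.polyfit(vv[g],e[g],1);print('  case front',np.nanmedian(e).round(4),'slope',np.degrees(f[0]).round(2),'v min',np.percentile(v[cs],.5).round(4),'vmax',np.percentile(v[cs],99.5).round(4),'z',np.median(z[cs]).round(4))
        # profile of the insert: lowest cross-section across v
        ins=(u>.50)&(u<.54)&(z<.115)
        print('  v:z ',[(round(a,3),np.median(z[ins&(abs(v-a)<.003)]).round(3)) for a in np.arange(-.03,.17,.006) if (ins&(abs(v-a)<.003)).sum()>2])
        gv=(abs(v-.067)<.014)&(z<.115)
        print('  u:z groove',[(round(a,3),np.percentile(z[gv&(abs(u-a)<.005)],20).round(3)) for a in np.arange(.44,.6,.01) if (gv&(abs(u-a)<.005)).sum()>2])
E
python3 dr.py
```

```text
scene panel u [0.4206 0.426  0.4324] v [-0.0496  0.1894] slope deg 0.35 521 z 0.1184
  case front 0.5925 slope 0.24 v min -0.1798 vmax 0.19 z 0.123
  v:z  [(np.float64(-0.018), np.float64(0.089)), (np.float64(-0.012), np.float64(0.093)), (np.float64(-0.006), np.float64(0.095)), (np.float64(-0.0), np.float64(0.094)), (np.float64(0.006), np.float64(0.093)), (np.float64(0.012), np.float64(0.088)), (np.float64(0.018), np.float64(0.072)), (np.float64(0.024), np.float64(0.056)), (np.float64(0.03), np.float64(0.055)), (np.float64(0.036), np.float64(0.053)), (np.float64(0.042), np.float64(0.055)), (np.float64(0.048), np.float64(0.052)), (np.float64(0.054), np.float64(0.05)), (np.float64(0.06), np.float64(0.049)), (np.float64(0.066), np.float64(0.045)), (np.float64(0.072), np.float64(0.046)), (np.float64(0.078), np.float64(0.05)), (np.float64(0.084), np.float64(0.052)), (np.float64(0.09), np.float64(0.054)), (np.float64(0.096), np.float64(0.053)), (np.float64(0.102), np.float64(0.057)), (np.float64(0.114), np.float64(0.075)), (np.float64(0.12), np.float64(0.081)), (np.float64(0.126), np.float
[... 2751 characters left out ...]
108), np.float64(0.055)), (np.float64(0.114), np.float64(0.061)), (np.float64(0.12), np.float64(0.06)), (np.float64(0.126), np.float64(0.05))]
  u:z groove [(np.float64(0.44), np.float64(0.098)), (np.float64(0.46), np.float64(0.027)), (np.float64(0.47), np.float64(0.023)), (np.float64(0.48), np.float64(0.028)), (np.float64(0.49), np.float64(0.033)), (np.float64(0.5), np.float64(0.037)), (np.float64(0.51), np.float64(0.042)), (np.float64(0.52), np.float64(0.046)), (np.float64(0.53), np.float64(0.051)), (np.float64(0.54), np.float64(0.056)), (np.float64(0.55), np.float64(0.061)), (np.float64(0.56), np.float64(0.065)), (np.float64(0.57), np.float64(0.07)), (np.float64(0.58), np.float64(0.067))]
```

```bash
cat >> dr.py <<'E'
print('----')
for n in('wrist','scene'):
    P=C[n];c,s=np.cos(np.radians(11.8)),np.sin(np.radians(11.8));u=P[:,0]*c+P[:,1]*s;v=-P[:,0]*s+P[:,1]*c;z=P[:,2]
    for v0,w in ((.07,.006),(.035,.005),(.105,.005),(0,.004),(.14,.004)):
        k=(abs(v-v0)<w)&(z<.125);print(n,v0,[(round(a,3),*np.percentile(z[k&(abs(u-a)<.0015)],[10,50,90]).round(3)) for a in np.arange(.428,.505,.003) if (k&(abs(u-a)<.0015)).sum()>1])
E
python3 dr.py | sed 's/np.float64(\([-0-9.]*\))/\1/g' | sed -n '/----/,$p'
```

```text
----
wrist 0.07 [(0.428, 0.119, 0.12, 0.12), (0.431, 0.041, 0.096, 0.119), (0.434, 0.024, 0.074, 0.111), (0.437, 0.014, 0.015, 0.016), (0.44, 0.015, 0.015, 0.016), (0.443, 0.014, 0.015, 0.016), (0.455, 0.032, 0.034, 0.034), (0.458, 0.033, 0.035, 0.036), (0.461, 0.028, 0.031, 0.034), (0.464, 0.022, 0.025, 0.029), (0.467, 0.02, 0.023, 0.023), (0.47, 0.023, 0.023, 0.025), (0.473, 0.024, 0.025, 0.027), (0.476, 0.025, 0.027, 0.028), (0.479, 0.026, 0.028, 0.029), (0.482, 0.028, 0.029, 0.031), (0.485, 0.029, 0.031, 0.032), (0.488, 0.03, 0.032, 0.034), (0.491, 0.032, 0.033, 0.035), (0.494, 0.034, 0.035, 0.036), (0.497, 0.035, 0.036, 0.037), (0.5, 0.036, 0.038, 0.039), (0.503, 0.037, 0.039, 0.04)]
wrist 0.035 [(0.428, 0.119, 0.12, 0.12), (0.431, 0.034, 0.087, 0.119), (0.434, 0.027, 0.073, 0.111), (0.437, 0.014, 0.015, 0.016), (0.44, 0.014, 0.015, 0.015), (0.443, 0.015, 0.015, 0.016), (0.455, 0.033, 0.034, 0.035), (0.458, 0.033, 0.034, 0.035), (0.461, 0.028, 0.03, 0.033), (0.464, 0.028, 0.029, 0.029), (0.467, 0.029, 0.03, 0.031), (0.47, 0.031, 0.031, 0.032), (0.473, 0.032, 0.033, 0.034), (0.47
[... 3260 characters left out ...]
, 0.081), (0.488, 0.082, 0.083, 0.086), (0.491, 0.08, 0.083, 0.085), (0.494, 0.083, 0.086, 0.087), (0.497, 0.087, 0.087, 0.088), (0.5, 0.087, 0.088, 0.089), (0.503, 0.087, 0.09, 0.092)]
scene 0.14 [(0.428, -0.002, 0.06, 0.121), (0.431, 0.116, 0.118, 0.12), (0.461, 0.066, 0.066, 0.068), (0.464, 0.067, 0.067, 0.067), (0.467, 0.066, 0.068, 0.071), (0.47, 0.068, 0.069, 0.07), (0.473, 0.069, 0.072, 0.075), (0.476, 0.073, 0.075, 0.077), (0.479, 0.07, 0.074, 0.075), (0.482, 0.075, 0.077, 0.081), (0.485, 0.074, 0.076, 0.079), (0.488, 0.079, 0.08, 0.081), (0.491, 0.079, 0.081, 0.083), (0.494, 0.082, 0.083, 0.085), (0.497, 0.081, 0.085, 0.085), (0.5, 0.083, 0.084, 0.084), (0.503, 0.081, 0.084, 0.088)]
```

```bash
cat >> plan.py <<'E'
TH=11.8
def U(u,v,z):
    c,s=np.cos(np.radians(TH)),np.sin(np.radians(TH));return np.array([u*c-v*s,u*s+v*c,z])
def layp(da=0,dn=0,beta=45,S=.068,p=.0048):
    """TCP pose with the jar da up the groove, dn out of it"""
    a=S+da;n=p+dn;return U(.4569+.9063*a-.4226*n,.070,.0425+.4226*a+.9063*n),toolR(TH,beta+65)
E
python3 - <<'E'
from plan import *
A=plan([.57,-.10,.32],toolR(74,75),12)
B=plan(layp(.006,.02)[0]+[0,0,.1],layp()[1],14,A)
D=plan(*layp(.006,.02),6,B)
x=np.array(load()[-1][0])
for w in (A,B,D,layp()): x,e,r=ik(*w,x);print(x.round(0),round(e*1000,2),w[0].round(4))
E
```

```text
12 rows [-2.57 -2.24  4.49] [1.8  1.08 0.14]
14 rows [ 0.2  -2.25  4.5 ] [ 1.06 -1.77  0.98]
6 rows [0. 0. 0.] [0.57 0.   1.57]
[  6.  11.   7.  99. -18.  70.   4.] 0.0 [ 0.57 -0.1   0.32]
[-35.  24.  15. 101.  -9.  76. -95.] 0.0 [0.4883 0.1735 0.1962]
[-34.  31.  13. 105. -11.  66. -93.] 0.0 [0.4883 0.1735 0.0962]
[-34.  32.  13. 105. -11.  64. -93.] 0.0 [0.4913 0.1741 0.0756]
```

Request:
servo_tool --pt "-2.6 -2.2 4.5 1.8 1.1 0.1 3.5" --pt "-2.6 -2.2 4.5 1.8 1.1 0.1 3.5" --pt "-2.6 -2.2 4.5 1.8 1.1 0.1 3.5" --pt "-2.6 -2.2 4.5 1.8 1.1 0.1 3.5" --pt "-2.6 -2.2 4.5 1.8 1.1 0.1 3.5" --pt "-2.6 -2.2 4.5 1.8 1.1 0.1 3.5" --pt "-2.6 -2.2 4.5 1.8 1.1 0.1 3.5" --pt "-2.6 -2.2 4.5 1.8 1.1 0.1 3.5"

```text
t: 8.08
position: [0.5249, -0.1667, 0.3035]
tool_rot: [-176.1, -25.0, 92.2]
contact_force: [-0.4, -0.5, -1.6]
opening: 0.0426
gripper_force: 24.8
```

Request:
servo_tool --pt "-2.6 -2.2 4.5 1.8 1.1 0.1 3.5" --pt "-2.6 -2.2 4.5 1.8 1.1 0.1 3.5" --pt "-2.6 -2.2 4.5 1.8 1.1 0.1 3.5" --pt "-2.6 -2.2 4.5 1.8 1.1 0.1 3.5"

```text
t: 8.42
position: [0.5741, -0.1013, 0.3242]
tool_rot: [180.0, -15.6, 73.4]
contact_force: [0.1, -0.4, -1.7]
opening: 0.043
gripper_force: 24.8
```

```bash
python3 log.py; python3 - <<'E'
from plan import *
plan(layp(.006,.02)[0]+[0,0,.1],layp()[1],14)
E
```

```text
8.4167 [ -0.9  11.6  16.2  99.1 -20.   70.4   5.3] [ 0.5741 -0.1013  0.3242] [180.  -15.6  73.4] [ 0.1 -0.4 -1.7] 0.043 24.81736917165108
14 rows [ 0.17 -2.29  4.46] [ 1.02 -1.8   1.02]
```

Request:
servo_tool --pt "0.2 -2.3 4.5 1 -1.8 1 3.5" --pt "0.2 -2.3 4.5 1 -1.8 1 3.5" --pt "0.2 -2.3 4.5 1 -1.8 1 3.5" --pt "0.2 -2.3 4.5 1 -1.8 1 3.5" --pt "0.2 -2.3 4.5 1 -1.8 1 3.5" --pt "0.2 -2.3 4.5 1 -1.8 1 3.5" --pt "0.2 -2.3 4.5 1 -1.8 1 3.5"

```text
t: 9.0
position: [0.5, 0.0302, 0.2712]
tool_rot: [-174.8, 2.5, 42.6]
contact_force: [0.9, 0.0, -0.8]
opening: 0.0428
gripper_force: 24.8
```

Request:
servo_tool --pt "0.2 -2.3 4.5 1 -1.8 1 3.5" --pt "0.2 -2.3 4.5 1 -1.8 1 3.5" --pt "0.2 -2.3 4.5 1 -1.8 1 3.5" --pt "0.2 -2.3 4.5 1 -1.8 1 3.5" --pt "0.2 -2.3 4.4 1 -1.8 1 3.5" --pt "0.1 -2.3 4.4 1 -1.8 1 3.5" --pt "0.1 -2.3 4.4 1 -1.8 1 3.5" --pt "0 0 0 0 0 0 3.5"

```text
t: 9.67
position: [0.4842, 0.1743, 0.1958]
tool_rot: [-179.9, 20.8, 11.9]
contact_force: [-1.7, 0.0, -0.2]
opening: 0.0427
gripper_force: 24.8
```

```bash
python3 log.py; python3 - <<'E'
from plan import *
plan(*layp(.006,.02),6)
a,_=ctrl.capture('scene');b,_=ctrl.capture('side')
z=lambda i,x,y,w,h:cv2.resize(i[y:y+h,x:x+w],(400,400),interpolation=cv2.INTER_CUBIC)
cv2.imwrite('pics/d1.png',np.hstack([z(a,130,190,170,170),z(b,190,90,120,120)])[:,:,::-1])
E
```

```text
9.6667 [-32.3  23.8  10.8 100.5  -8.1  76.8 -96.4] [0.4842 0.1743 0.1958] [-179.9   20.8   11.9] [-1.7  0.  -0.2] 0.0427 24.835876581491902
6 rows [-0.01  0.13  0.02] [0.64 0.03 1.53]
```

View pics/d1.png

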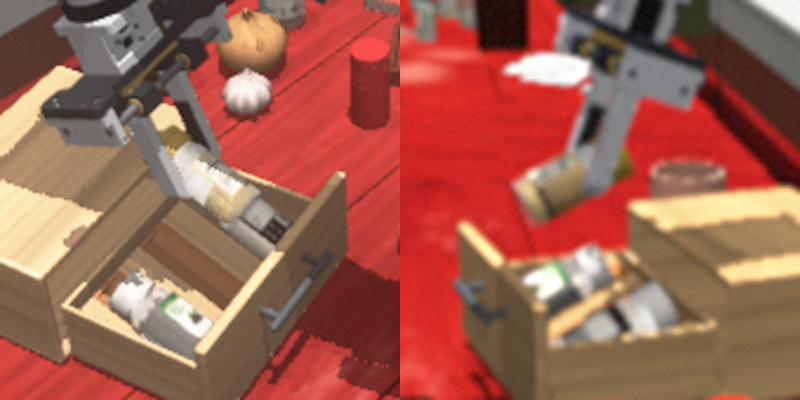

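Request:
servo_tool --pt "0 0.1 0 0.6 0 1.5 3.5" --pt "0 0.1 0 0.6 0 1.5 3.5" --pt "0 0.1 0 0.6 0 1.5 3.5" --pt "0 0.1 0 0.6 0.1 1.5 3.5" --pt "0 0.1 0 0.7 0.1 1.6 3.5" --pt "0 0.1 0 0.7 0 1.6 3.5" --pt "0 0 0 0 0 0 3.5"

```text
t: 10.35
position: [0.4885, 0.1681, 0.0971]
tool_rot: [-179.8, 20.0, 11.9]
contact_force: [-1.4, -0.6, -1.2]
opening: 0.0429
gripper_force: 24.8
```

```bash
python3 log.py; python3 - <<'E'
from plan import *
plan(*layp(.006,.004),6)
s=ctrl.sense()
# cylinder fit of the held jar on the scene + side depth, in groove axes
a=np.radians(25);u=U(1,0,0);v=U(0,1,0);A=np.cos(a)*u+[0,0,np.sin(a)];N=-np.sin(a)*u+[0,0,np.cos(a)];O=U(.4569,.07,.0425)
for n in('scene','side'):
    im,d=ctrl.capture(n);P,uv=cloud(n,d);r=P-O;s_,y,h=r@A,r@v,r@N
    k=(s_>-.01)&(s_<.045)&(abs(y)<.026)&(h>.004)&(h<.06)
    f=least_squares(lambda q:np.hypot(y[k]-q[0]-q[1]*(s_[k]-.02),h[k]-q[2]-q[3]*(s_[k]-.02))-.0215,[0,0,.02,0],loss='soft_l1',f_scale=.002)
    t=(s_>-.03)&(s_<.02)&(np.hypot(y-f.x[0],h-f.x[2])<.021)
    print(n,k.sum(),'v0,slope,h0,slope',f.x.round(4),np.std(f.fun).round(4),'base s',np.percentile(s_[t],[1,5,20]).round(4) if t.sum() else '')
E
```

```text
10.35 [-31.   30.1  10.1 104.7  -9.2  65.7 -94.2] [0.4885 0.1681 0.0971] [-179.8   20.    11.9] [-1.4 -0.6 -1.2] 0.0429 24.83486051321961
6 rows [-0.02 -0.01  0.02] [ 0.21 -0.09  0.2 ]
scene 314 v0,slope,h0,slope [-0.0041  0.0027  0.0218  0.0308] 0.0021 base s [-0.0271 -0.0266 -0.0246]
side 118 v0,slope,h0,slope [-0.003  -0.0254  0.0224  0.0335] 0.002 base s [-0.0296 -0.0293 -0.0286]
```

Request:
servo_tool --pt "0 -0.5 0 0.1 -0.2 0.1 3.5" --pt "0 -0.5 0 0.1 -0.2 0.2 3.5" --pt "0 0 0 0.2 0 0.2 3.5" --pt "0 0 0 0.2 0 0.2 3.5" --pt "0 0 0 0.2 0 0.2 3.5" --pt "0 0 0 0.2 0 0.2 3.5" --pt "0 0 0 0 0 0 3.5"

```text
t: 11.03
position: [0.4938, 0.1745, 0.0837]
tool_rot: [-179.8, 20.9, 12.0]
contact_force: [0.1, 1.5, -1.4]
opening: 0.0426
gripper_force: 24.8
```

```bash
cat > st.py <<'E'
from plan import *
s=ctrl.sense();a=np.radians(25);u=U(1,0,0);v=U(0,1,0);A=np.cos(a)*u+[0,0,np.sin(a)];N=-np.sin(a)*u+[0,0,np.cos(a)]
t=s['position']-layp()[0];F=s['contact_force'];print('t',round(s['t'],2),'da,dv,dn mm',(np.array([t@A,t@v,t@N])*1000).round(1),'F a,v,n',np.array([F@A,F@v,F@N]).round(1),s['tool_rot'].round(1),s['wrist_torque'].round(2))
E
python3 st.py
```

```text
t 11.03 da,dv,dn mm [ 5.7 -0.2  6.3] F a,v,n [-0.2  1.5 -1.5] [-179.8   20.9   12. ] [ 0.16 -0.35  0.01]
```

Aligned; descend the last millimetres gently.

Request:
servo_tool --pt "0 0 0 0.15 0 0.15 3.5" --pt "0 0 0 0.15 0 0.15 3.5" --pt "0 0 0 0.1 0 0.1 3.5" --pt "0 0 0 0 0 0 3.5"

```text
t: 11.37
position: [0.496, 0.175, 0.0789]
tool_rot: [-179.8, 20.9, 12.0]
contact_force: [-0.3, -0.7, -1.2]
opening: 0.043
gripper_force: 24.8
```

```bash
python3 st.py
```

```text
t 11.37 da,dv,dn mm [ 5.8 -0.1  0.9] F a,v,n [-0.9 -0.6 -0.9] [-179.8   20.9   12. ] [ 0.12 -0.4  -0.02]
```

Request:
servo_tool --pt "0 0 0 0.1 0 0.1 3.5" --pt "0 0 0 0 0 0 3.5"

```text
t: 11.53
position: [0.4966, 0.1752, 0.0777]
tool_rot: [-179.8, 20.9, 12.0]
contact_force: [0.2, -0.7, -1.5]
opening: 0.0427
gripper_force: 24.8
```

```bash
python3 st.py
```

```text
t 11.53 da,dv,dn mm [ 5.9 -0.1 -0.4] F a,v,n [-0.6 -0.7 -1.4] [-179.8   20.9   12. ] [ 0.17 -0.4   0.06]
```

Request:
servo_tool --pt "0 0 0 0.1 0 0.1 3.5" --pt "0 0 0 0 0 0 3.5"

```text
t: 11.7
position: [0.4972, 0.1753, 0.0768]
tool_rot: [-179.8, 20.9, 12.0]
contact_force: [-1.1, 0.2, 3.3]
opening: 0.0425
gripper_force: 25.6
```

```bash
python3 st.py
```

```text
t 11.7 da,dv,dn mm [ 6.  -0.1 -1.5] F a,v,n [0.4 0.4 3.4] [-179.8   20.9   12. ] [-0.07  0.15 -0.01]
```

Request:
servo_tool --pt "0 0 0 0.1 0 0.1 3.5" --pt "0 0 0 0 0 0 3.5"

```text
t: 11.87
position: [0.4984, 0.1756, 0.0766]
tool_rot: [-179.8, 20.8, 12.0]
contact_force: [-1.9, -1.0, 18.3]
opening: 0.0426
gripper_force: 26.1
```

```bash
python3 st.py
```

```text
t 11.87 da,dv,dn mm [ 7.  -0.  -2.2] F a,v,n [ 5.8 -0.6 17.5] [-179.8   20.8   12. ] [-0.42  1.51  0.06]
```

Request:
servo_tool --pt "0 0 0 -0.1 0 -0.1 3.5" --pt "0 0 0 -0.1 0 0.1 3.5" --pt "0 0 0 -0.1 0 0.1 3.5" --pt "0 0 0 -0.1 0 0.1 3.5" --pt "0 0 0 0 0 0 3.5"

```text
t: 12.28
position: [0.4929, 0.1744, 0.0745]
tool_rot: [-179.8, 20.9, 12.0]
contact_force: [-0.0, 0.4, -0.8]
opening: 0.0425
gripper_force: 25.1
```

```bash
python3 st.py
```

```text
t 12.28 da,dv,dn mm [ 1.  -0.1 -1.6] F a,v,n [-0.3  0.4 -0.7] [-179.8   20.9   12. ] [ 0.1  -0.31  0.02]
```

Request:
servo_tool --pt "0 0 0 -0.1 0 0.1 3.5" --pt "0 0 0 0 0 0 3.5"

```text
t: 12.45
position: [0.4919, 0.1742, 0.0741]
tool_rot: [-179.8, 20.9, 12.0]
contact_force: [0.2, -0.0, -0.2]
opening: 0.043
gripper_force: 25.0
```

```bash
python3 st.py
```

```text
t 12.45 da,dv,dn mm [-0.1 -0.1 -1.6] F a,v,n [ 0.1 -0.1 -0.2] [-179.8   20.9   12. ] [ 0.09 -0.26 -0.  ]
```

Request:
servo_tool --pt "0 0 0 -0.1 0 0.1 3.5" --pt "0 0 0 0 0 0 3.5"

```text
t: 12.62
position: [0.4909, 0.174, 0.0738]
tool_rot: [-179.8, 20.9, 12.0]
contact_force: [0.7, 0.5, 2.0]
opening: 0.0429
gripper_force: 25.4
```

```bash
python3 st.py
```

```text
t 12.62 da,dv,dn mm [-1.2 -0.1 -1.5] F a,v,n [1.6 0.4 1.5] [-179.8   20.9   12. ] [ 0.1  -0.17  0.01]
```

Request:
servo_tool --pt "0 0 0 -0.1 0 0.1 3.5" --pt "0 0 0 0 0 0 3.5"

```text
t: 12.78
position: [0.4898, 0.1738, 0.0737]
tool_rot: [-179.8, 20.8, 12.0]
contact_force: [0.5, -0.3, 8.7]
opening: 0.0425
gripper_force: 25.8
```

```bash
python3 st.py
```

```text
t 12.78 da,dv,dn mm [-2.2 -0.1 -1.1] F a,v,n [ 4.  -0.3  7.7] [-179.8   20.8   12. ] [-0.17  0.45 -0.03]
```

Request:
servo_tool --pt "0 0 0 -0.04 0 -0.04 3.5" --pt "0 0 0 0 0 0 4.3" --pt "0 0 0 0 0 0 4.5" --pt "0 0 0 0 0 0 4.8" --pt "0 0 0 0 0 0 5.1" --pt "0 0 0 0 0 0 5.1" --grip_force 5

```text
t: 13.28
position: [0.4892, 0.1736, 0.0735]
tool_rot: [-179.8, 20.9, 12.0]
contact_force: [-0.3, 0.9, 2.0]
opening: 0.051
gripper_force: 0.7
```

```bash
python3 log.py; python3 st.py;python3 - <<'E'
from plan import *
a,_=ctrl.capture('scene');b,_=ctrl.capture('side')
z=lambda i,x,y,w,h:cv2.resize(i[y:y+h,x:x+w],(400,400),interpolation=cv2.INTER_CUBIC)
cv2.imwrite('pics/d2.png',np.hstack([z(a,150,230,130,130),z(b,195,110,100,100)])[:,:,::-1])
E
```

```text
13.2833 [-30.9  32.6   9.6 104.3  -9.8  64.5 -94. ] [0.4892 0.1736 0.0735] [-179.8   20.9   12. ] [-0.3  0.9  2. ] 0.051 0.7404467544984072
t 13.28 da,dv,dn mm [-2.8 -0.1 -1. ] F a,v,n [0.7 0.9 1.9] [-179.8   20.9   12. ] [ 0.19  0.07 -0.03]
```

View pics/d2.png

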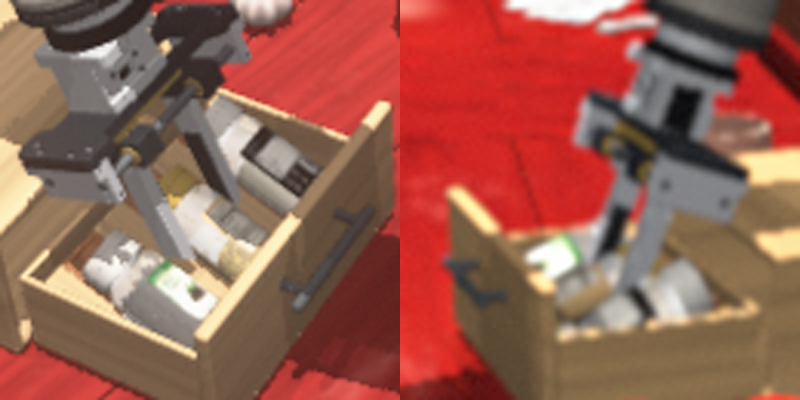

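Request:
servo_tool --pt "0 0 0 0 0 0 5.3" --pt "0 0 0 0 0 -0.3 5.3" --pt "0 0 0 0 0 -0.6 5.3" --pt "0 0 0 0 0 -1 5.3" --pt "0 0 0 0 0 -2 5.3" --pt "0 0 0 0 0 -3 5.3" --pt "0 0 0 0 0 -3 5.3" --pt "0 0 0 0 0 -3 5.3"

```text
t: 14.05
position: [0.5351, 0.1828, 0.1965]
tool_rot: [-179.8, 20.8, 12.0]
contact_force: [0.6, -0.2, -0.1]
opening: 0.0527
gripper_force: 0.0
```

```bash
python3 log.py; python3 - <<'E'
from plan import *
a=np.radians(25);u=U(1,0,0);v=U(0,1,0);A=np.cos(a)*u+[0,0,np.sin(a)];N=-np.sin(a)*u+[0,0,np.cos(a)];O=U(.4569,.07,.0425)
ims=[]
for n in('scene','side'):
    im,d=ctrl.capture(n);P,uv=cloud(n,d);r=P-O;s_,y,h=r@A,r@v,r@N;ims.append(im)
    k=(s_>.0)&(s_<.1)&(abs(y)<.024)&(h>.004)&(h<.04)
    if k.sum()<20: print(n,k.sum());continue
    f=least_squares(lambda q:np.hypot(y[k]-q[0]-q[1]*(s_[k]-.05),h[k]-q[2]-q[3]*(s_[k]-.05))-.0215,[0,0,0,0],loss='soft_l1',f_scale=.002)
    print(n,k.sum(),'v0,slope,h0,slope',f.x.round(4),np.std(f.fun).round(4)); t=(abs(y)<.01)&(h>.005)&(h<.03)&(s_<.13)&(s_>.06);print(' cap end s',np.percentile(s_[t],[90,97,99]).round(4),t.sum(), 'max z',P[t,2].max().round(4))
z=lambda i,x,y,w,h:cv2.resize(i[y:y+h,x:x+w],(400,400),interpolation=cv2.INTER_CUBIC)
cv2.imwrite('pics/d3.png',np.hstack([z(ims[0],150,230,130,130),z(ims[1],195,110,100,100)])[:,:,::-1])
E
```

```text
14.05 [-31.   28.4  11.3  93.3  -8.5  79.6 -95.1] [0.5351 0.1828 0.1965] [-179.8   20.8   12. ] [ 0.6 -0.2 -0.1] 0.0527 0.0
scene 678 v0,slope,h0,slope [ 0.0003 -0.0264  0.0002 -0.029 ] 0.0021
 cap end s [0.0942 0.0971 0.0978] 140 max z 0.1043
side 232 v0,slope,h0,slope [ 0.0002 -0.0316 -0.001  -0.0242] 0.0022
 cap end s [0.0944 0.0957 0.0962] 39 max z 0.1016
```

View pics/d3.png

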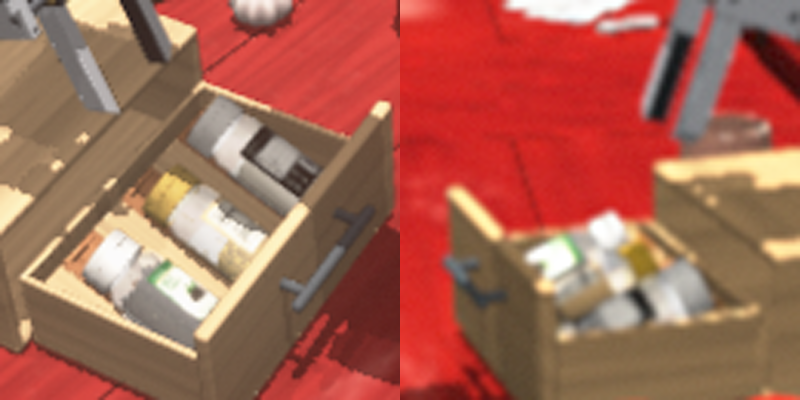

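```bash
python3 - <<'E'
from plan import *
Rt=toolR(TH,110)
A=plan(U(.47,.07,.24),Rt,4);B=plan(U(.362,.07,.20),Rt,5,A);D=plan(U(.362,.07,.088),Rt,6,B);E=plan(U(.546,.07,.088),Rt,20,D)
x=np.array(load()[-1][0])
for w in (A,B,D,E): x,e,r=ik(*w,x);print(x.round(0),round(e*1000,2),w[0].round(4))
E
```

```text
4 rows [-0.05  0.11  0.04] [-2.56 -0.01 -0.15]
5 rows [0. 0. 0.] [-1.76  0.    1.49]
6 rows [0. 0. 0.] [0.64 0.   1.75]
20 rows [0. 0. 0.] [ 0.86  0.   -0.31]
[-33.  17.  10. 104.  -7.  79. -98.] 0.0 [0.4458 0.1646 0.24  ]
[ -35.   10.    8.  119.   -7.   71. -102.] 0.0 [0.34   0.1425 0.2   ]
[-34.  19.   7. 124.  -9.  57. -99.] 0.0 [0.34   0.1425 0.088 ]
[-30.  33.   9. 100.  -9.  67. -95.] 0.0 [0.5201 0.1802 0.088 ]
```

Request:
servo_tool --pt "0 0 0 -2.5 0 -0.2 3" --pt "0 0 0 -2.5 0 -0.2 1" --pt "0 0 0 -2.5 0 -0.2 0" --pt "0 0 0 -2.7 0 0 0" --pt "0 0 0 -2 0 1.5 0" --pt "0 0 0 -2 0 1.5 0" --pt "0 0 0 -2 0 1.5 0" --pt "0 0 0 -2 0 1.5 0"

```text
t: 14.82
position: [0.3482, 0.1434, 0.2086]
tool_rot: [-179.8, 20.8, 12.0]
contact_force: [0.1, 0.5, 0.1]
opening: 0.0034
gripper_force: 0.0
```

```bash
python3 log.py; python3 - <<'E'
from plan import *
plan(U(.362,.07,.088),toolR(TH,110),7)
E
```

```text
14.8167 [ -35.5   10.2    9.4  117.1   -7.1   73.2 -100.7] [0.3482 0.1434 0.2086] [-179.8   20.8   12. ] [0.1 0.5 0.1] 0.0034 0.0
7 rows [-0.02  0.12  0.02] [ 0.49 -0.01  1.66]
```

Request:
servo_tool --pt "0 0.1 0 0.5 0 1.7 0" --pt "0 0.1 0 0.5 0 1.7 0" --pt "0 0.1 0 0.5 0 1.7 0" --pt "0 0.1 0 0.5 0 1.7 0" --pt "0 0.1 0 0.5 0 1.6 0" --pt "0 0.1 0 0.5 0 1.6 0" --pt "0 0.1 0 0.5 0 1.6 0" --pt "0 0 0 0 0 0 0"

```text
t: 15.48
position: [0.3402, 0.1419, 0.086]
tool_rot: [-179.9, 20.3, 12.0]
contact_force: [-0.5, -0.7, -0.1]
opening: 0.0006
gripper_force: 0.0
```

```bash
python3 st.py; python3 log.py; python3 - <<'E'
from plan import *
plan(U(.395,.07,.088),toolR(TH,110),6)
E
```

```text
t 15.48 da,dv,dn mm [-135.6   -0.7   74.8] F a,v,n [-0.6 -0.6  0.1] [-179.9   20.3   12. ] [ 0.11 -0.15 -0.02]
15.4833 [-34.6  19.9   8.4 123.9  -9.4  56.6 -97.7] [0.3402 0.1419 0.086 ] [-179.9   20.3   12. ] [-0.5 -0.7 -0.1] 0.0006 0.0
6 rows [-0.01  0.05  0.02] [ 0.5  -0.01 -0.22]
```

Request:
servo_tool --pt "0 0 0 0.5 0 -0.2 0" --pt "0 0 0 0.5 0 -0.2 0" --pt "0 0 0 0.4 0 -0.15 0" --pt "0 0 0 0.3 0 -0.1 0" --pt "0 0 0 0.3 0 -0.1 0" --pt "0 0 0 0.3 0 -0.1 0" --pt "0 0 0 0.3 0 -0.1 0" --pt "0 0 0 0.4 0 -0.15 0"

```text
t: 16.15
position: [0.3725, 0.149, 0.0877]
tool_rot: [-179.8, 20.2, 12.0]
contact_force: [-0.6, -1.2, 2.8]
opening: 0.0002
gripper_force: 1.2
```

```bash
python3 log.py;python3 - <<'E'
from plan import *
s=ctrl.sense();print(s['position']@U(1,0,0))
E
```

```text
16.15 [-33.8  22.1   8.8 119.9  -9.4  58.4 -96.8] [0.3725 0.149  0.0877] [-179.8   20.2   12. ] [-0.6 -1.2  2.8] 0.0002 1.1775932181626558
0.3951497206167004
```

Request:
servo_tool --pt "0 0 0 0.5 0 -0.18 0" --pt "0 0 0 0.6 0 -0.22 0" --pt "0 0 0 0.7 0 -0.25 0" --pt "0 0 0 0.7 0 -0.25 0" --pt "0 0 0 0.7 0 -0.25 0" --pt "0 0 0 0.7 0 -0.25 0" --pt "0 0 0 0.7 0 -0.25 0" --pt "0 0 0 0.7 0 -0.25 0"

```text
t: 16.82
position: [0.4284, 0.1607, 0.0871]
tool_rot: [-179.8, 20.2, 12.0]
contact_force: [-1.0, -0.8, 3.3]
opening: 0.0005
gripper_force: 1.3
```

```bash
python3 log.py;python3 - <<'E'
from plan import *
s=ctrl.sense();print(s['position']@U(1,0,0))
a,_=ctrl.capture('scene');b,_=ctrl.capture('side')
z=lambda i,x,y,w,h:cv2.resize(i[y:y+h,x:x+w],(400,400),interpolation=cv2.INTER_CUBIC)
cv2.imwrite('pics/d4.png',np.hstack([z(a,150,210,140,140),z(b,195,100,110,110)])[:,:,::-1])
E
```

```text
16.8167 [-32.5  26.5   9.3 112.7  -9.4  61.3 -95.5] [0.4284 0.1607 0.0871] [-179.8   20.2   12. ] [-1.  -0.8  3.3] 0.0005 1.311219446361065
0.45223023178937516
```

View pics/d4.png

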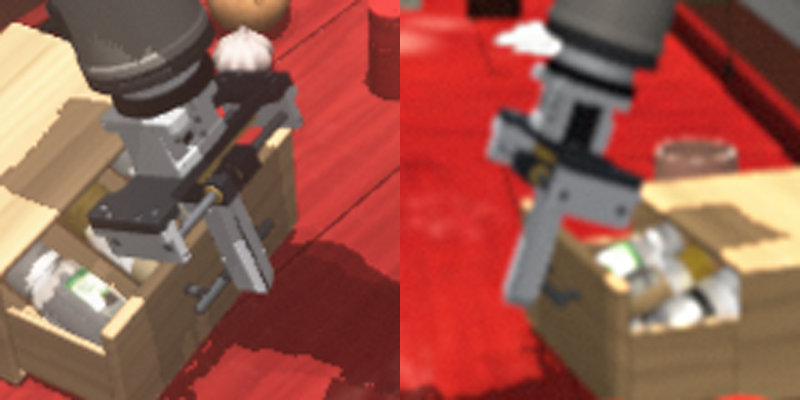

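Request:
servo_tool --pt "0 0 0 0.6 0 -0.22 0" --pt "0 0 0 0.7 0 -0.25 0" --pt "0 0 0 0.7 0 -0.25 0" --pt "0 0 0 0.7 0 -0.25 0" --pt "0 0 0 0.7 0 -0.25 0" --pt "0 0 0 0.7 0 -0.25 0" --pt "0 0 0 0.7 0 -0.25 0" --pt "0 0 0 0.7 0 -0.25 0"

```text
t: 17.58
position: [0.4856, 0.1728, 0.0867]
tool_rot: [-179.8, 20.2, 12.0]
contact_force: [-1.4, -1.4, 2.5]
opening: 0.0003
gripper_force: 1.3
```

Request:
servo_tool --pt "0 0 0 0.6 0 -0.22 0" --pt "0 0 0 0.4 0 -0.15 0" --pt "0 0 0 0.4 0 -0.15 0" --pt "0 0 0 0.3 0 -0.11 0" --pt "0 0 0 0.3 0 -0.11 0" --pt "0 0 0 0.3 0 -0.11 0"

```text
t: 18.08
position: [0.5089, 0.1778, 0.0867]
tool_rot: [-179.8, 20.2, 12.0]
contact_force: [-2.1, -0.7, 0.5]
opening: 0.0006
gripper_force: 0.6
```

```bash
cat > pu.py <<'E'
from plan import *
s=ctrl.sense();print(s['t'],'u',s['position']@U(1,0,0),s['position'][2],'Fu',s['contact_force']@U(1,0,0),s['contact_force'])
d=ctrl.capture('scene')[1];P,_=cloud('scene',d);u=P@U(1,0,0);v=P@U(0,1,0)
k=(P[:,2]>.108)&(P[:,2]<.1205)&(u>.4)&(u<.583)&(((v>-.045)&(v<.02))|((v>.12)&(v<.18)));print('panel u',np.percentile(u[k],[5,50,95]).round(4),k.sum())
E
python3 pu.py
```

```text
18.0833 u 0.5344964987981964 0.08668774456124088 Fu -2.14533981331159 [-2.05261622 -0.66554211  0.49626793]
panel u [0.5675 0.5701 0.579 ] 285
```

Request:
servo_tool --pt "0 0 0 0.3 0 -0.11 0" --pt "0 0 0 0.3 0 -0.11 0" --pt "0 0 0 0.3 0 -0.11 0" --pt "0 0 0 0.1 0 -0.04 0"

```text
t: 18.47
position: [0.5197, 0.1801, 0.0868]
tool_rot: [-179.8, 20.2, 12.0]
contact_force: [-1.2, -1.3, -0.8]
opening: 0.0007
gripper_force: 1.0
```

Request:
servo_tool --pt "0 0 0 0.2 0 -0.07 0" --pt "0 0 0 0 0 0 0"

```text
t: 18.63
position: [0.5199, 0.1801, 0.0867]
tool_rot: [-179.8, 20.4, 12.0]
contact_force: [-8.7, -2.6, 5.0]
opening: 0.0004
gripper_force: 5.3
```

Request:
servo_tool --pt "0 0 0 0.1 0 -0.04 0" --pt "0 0 0 0 0 0 0"

```text
t: 18.8
position: [0.52, 0.1802, 0.0867]
tool_rot: [-179.8, 20.5, 12.0]
contact_force: [-13.8, -3.4, 6.2]
opening: 0.0006
gripper_force: 7.8
```

```bash
python3 pu.py
```

```text
18.8 u 0.545829886548367 0.08670121139220391 Fu -14.225960790521881 [-13.81666856  -3.42928143   6.23646179]
panel u [0.578  0.58   0.5826] 192
```

Request:
servo_tool --pt "0 0 0 0.1 0 -0.04 0" --pt "0 0 0 0 0 0 0"

```text
t: 19.02
position: [0.5201, 0.1801, 0.0867]
tool_rot: [-179.8, 20.6, 12.0]
contact_force: [-19.0, -4.1, 8.5]
opening: 0.0005
gripper_force: 10.6
```

Request:
servo_tool --pt "0 0 0 -0.3 0 0.1 0" --pt "0 0 0 -0.5 0 0.2 0" --pt "0 0 0 -1.5 0 0.5 0" --pt "0 0 0 -2 0 0.7 0" --pt "0 0 0 -2 0 0 0" --pt "0 0 0 -1 0 -3 0" --pt "0 0 0 -1 0 -3 0" --pt "0 0 0 -1 0 -3 0"

```text
t: 19.68
position: [0.463, 0.1677, 0.1907]
tool_rot: [-179.8, 20.2, 12.0]
contact_force: [0.6, -0.8, -0.3]
opening: 0.0003
gripper_force: 0.0
```

```bash
sed -i 's/u<.583/u<.62/' pu.py; python3 pu.py; python3 - <<'E'
from plan import *
for n in('scene','side'):
    d=ctrl.capture(n)[1];P,_=cloud(n,d);u=P@U(1,0,0);v=P@U(0,1,0)
    # heights just behind the panel: a slit would show as lower points
    for a in np.arange(.572,.602,.003):
        k=(abs(u-a)<.0015)&(v>-.04)&(v<.17)&(P[:,2]>.0)&(P[:,2]<.13)
        if k.sum()>3: print(n,a.round(3),k.sum(),np.percentile(P[k,2],[5,25,50,90]).round(3))
    for nm,c,h in(('shaker',(.556,-.27),.096),('dark',(.43,-.354),.11)):
        k=(np.hypot(P[:,0]-c[0],P[:,1]-c[1])<.03)&(P[:,2]>h-.012)&(P[:,2]<h+.02);print(n,nm,k.sum(),P[k].mean(0).round(3) if k.sum() else '',P[k,2].max().round(3) if k.sum() else '')
    k=(u>.545)&(u<.585)&(v>.03)&(v<.11)&(P[:,2]>.075)&(P[:,2]<.095);print(n,'handle u',np.percentile(u[k],[2,50]).round(4) if k.sum() else '')
E
```

```text
19.6833 u 0.4875616314470719 0.19066558157173025 Fu 0.42514018974891654 [ 0.60943113 -0.83821701 -0.29757856]
panel u [0.5788 0.5839 0.5991] 298
scene 0.572 45 [0.    0.001 0.002 0.088]
scene 0.575 50 [0.    0.001 0.002 0.09 ]
scene 0.578 671 [0.003 0.034 0.068 0.11 ]
scene 0.581 1219 [0.012 0.032 0.069 0.112]
scene 0.584 155 [0.    0.014 0.117 0.12 ]
scene 0.587 98 [0.    0.118 0.119 0.121]
scene 0.59 84 [0.117 0.118 0.119 0.123]
scene 0.593 144 [0.116 0.119 0.121 0.124]
scene 0.596 92 [0.119 0.122 0.123 0.125]
scene 0.599 84 [0.121 0.122 0.123 0.125]
scene 0.602 90 [0.12  0.122 0.123 0.125]
scene shaker 80 [ 0.553 -0.263  0.091] 0.099
scene dark 155 [ 0.426 -0.342  0.109] 0.114
scene handle u [0.5549 0.5724]
side 0.572 7 [0.    0.042 0.084 0.086]
side 0.575 9 [0.    0.014 0.041 0.084]
side 0.578 467 [0.016 0.035 0.062 0.108]
side 0.581 363 [0.013 0.037 0.071 0.113]
side 0.584 24 [0.116 0.117 0.118 0.118]
side 0.587 22 [0.001 0.117 0.118 0.119]
side 0.59 26 [0.117 0.117 0.118 0.121]
side 0.593 47 [0.116 0.118 0.12  0.122]
side 0.596 25 [0.121 0.121 0.122 0.123]
side 0.599 20 [0.12  0.122 0.122 0.123]
side 0.602 17 [0.12  0.121 0.121 0.123]
side shaker 103 [ 0.554 -0.275  0.09 ] 0.095
side dark 276 [ 0.428 -0.353  0.107] 0.112
side handle u [0.5542 0.5775]
```

```bash
python3 -c "
from rig import ctrl
print(ctrl.sign_off())"
```

```text
the job is handed in; nothing more can be done
None
```

The yellow-capped jar is lying in the middle groove against the stop with its cap to the back. The drawer is pushed fully shut, the shaker and dark-capped jar still stand in the tray, and the job was handed in at about 20 s.

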